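# Restock the spring-clip bottle rack from the gravity lane

### The job

Restock the field bench: first take the three oldest sample bottles from the low front end of the sloped lane and press each one into one of the three empty spring clips of the rack until it snaps fully home, standing upright on the rack's base. Then stand every fresh bottle from the delivery tray (there may be two, three or four) in the lane behind the old bottle that is left, and finally push the empty tray squarely into the taped outline on the table. Leave the other things on the table where they are.

Things in the scene. Friction and masses are not known exactly. Their poses are not given: they have to be found in the camera images.
- lane: Aluminium lane fixed to the table, 260 mm long: roller deck 52 mm wide between side rails, rising 8 degrees towards +x; the low end (-x), closed by a stop, faces the robot. The rails stand 40 mm and the stop 75 mm above the deck; the high end has a 12 mm lip. Bottles slide down by themselves until they meet the stop or the bottle ahead. Origin: on the table, 105 mm behind the stop, mid-width.
- lane_front (a point): Point on the middle of the lane's deck at the inner face of the front stop, 28 mm above the table. x: up the slope along the deck (the deck is 246 mm long, room for five bottles), y: across the lane, z: square off the deck. A bottle against the stop has its origin at x = 23 mm here; each further bottle stands 46 mm behind.
- rack: Fixed rack: base plate 280 (y) x 100 (x) x 12 mm, back panel 94 mm high along its +x side, three steel spring clips 85 mm apart on it, opening to -x, 44 to 72 mm above the table. Flared tips reach 27 mm before and 30 mm to either side of a seat. Origin: on the table, below the middle seat; the base's front edge is at x = -64, the panel's face at x = 23 mm.
- seat1 (a point): Seat of the clip at the rack's -y end: where the centre of a bottle's underside is when fully home, on the base plate (12 mm above the table). x points to the panel, as the rack's. A bottle touches the lips (33 mm apart) when about 33 mm before the seat; pushed along +x at clip height (13 N; higher up it would tip) it spreads them and snaps in over the last 15 mm, its side against the panel.
- seat2 (a point): Seat of the middle clip, as seat1.
- seat3 (a point): Seat of the third clip (rack's +y end), as seat1.
- old1: White sample bottle, foremost (oldest) in the lane. All sample bottles are alike: 180 g, round body 46 mm in diameter and 108 mm tall (shoulder rounded above 100 mm), cap 30 mm in diameter, 128 mm tall in all. Origin: centre of the underside; z along its axis. In the lane the axis stands square to the deck.
- old2: Second sample bottle from the front of the lane at the start.
- old3: Third sample bottle from the front of the lane at the start.
- old4: Fourth (last) sample bottle in the lane at the start; it stays in the lane and slides down to the front stop.
- fresh1: Fresh sample bottle standing in the delivery tray (may be absent).
- fresh2: Fresh sample bottle standing in the delivery tray (may be absent).
- fresh3: Fresh sample bottle standing in the delivery tray (may be absent).
- fresh4: Fresh sample bottle standing in the delivery tray (may be absent).
- tray: Loose shallow delivery tray of cream plastic, open on top, 250 mm (its x) x 120 mm (its y) x 30 mm high, walls and floor 5 mm thick, 0.3 to 0.65 kg. The fresh bottles stand in a row along its x. Origin: centre of the underside.
- mark: Dark tape outline stuck flat on the table, the return place of empty trays: inside 280 mm (its x) x 150 mm (its y), tape 15 mm wide. Origin: its centre. The empty tray goes in its middle, long side along the outline's long side.
- amber_bottle: Bystander: brown glass bottle, 72 mm in diameter, 165 mm tall; origin under its centre.
- green_bottle: Bystander: tall green glass bottle, 72 mm in diameter, 270 mm tall; origin under its centre.
- jar: Bystander: orange plastic jar, 62 mm in diameter, 55 mm tall; origin under its centre.
- dropper: Bystander: small brown dropper bottle, 32 mm in diameter, 85 mm tall; origin under its centre.
- reader: Bystander: black handheld reader 150 x 78 x 14 mm lying on the table; origin under its centre.
There are look-alikes about, which are no part of the job. What is shaped like the fresh4 but blue or green is not meant.

How it is judged:
On the way, in this order (a step that is already met when the one before it is completed fails the run):
1. the three oldest bottles are snapped home in the three clips of the rack and let go (((x of old1 in the frame of seat1 between -0.005 and 0.005 m and y of old1 in the frame of seat1 between -0.007 and 0.007 m and z of old1 in the frame of seat1 below 0.008 m and angle between old1's own z axis and vertical below 0.1 rad) or (x of old1 in the frame of seat2 between -0.005 and 0.005 m and y of old1 in the frame of seat2 between -0.007 and 0.007 m and z of old1 in the frame of seat2 below 0.008 m and angle between old1's own z axis and vertical below 0.1 rad) or (x of old1 in the frame of seat3 between -0.005 and 0.005 m and y of old1 in the frame of seat3 between -0.007 and 0.007 m and z of old1 in the frame of seat3 below 0.008 m and angle between old1's own z axis and vertical below 0.1 rad)) and ((x of old2 in the frame of seat1 between -0.005 and 0.005 m and y of old2 in the frame of seat1 between -0.007 and 0.007 m and z of old2 in the frame of seat1 below 0.008 m and angle between old2's own z axis and vertical below 0.1 rad) or (x of old2 in the frame of seat2 between -0.005 and 0.005 m and y of old2 in the frame of seat2 between -0.007 and 0.007 m and z of old2 in the frame of seat2 below 0.008 m and angle between old2's own z axis and vertical below 0.1 rad) or (x of old2 in the frame of seat3 between -0.005 and 0.005 m and y of old2 in the frame of seat3 between -0.007 and 0.007 m and z of old2 in the frame of seat3 below 0.008 m and angle between old2's own z axis and vertical below 0.1 rad)) and ((x of old3 in the frame of seat1 between -0.005 and 0.005 m and y of old3 in the frame of seat1 between -0.007 and 0.007 m and z of old3 in the frame of seat1 below 0.008 m and angle between old3's own z axis and vertical below 0.1 rad) or (x of old3 in the frame of seat2 between -0.005 and 0.005 m and y of old3 in the frame of seat2 between -0.007 and 0.007 m and z of old3 in the frame of seat2 below 0.008 m and angle between old3's own z axis and vertical below 0.1 rad) or (x of old3 in the frame of seat3 between -0.005 and 0.005 m and y of old3 in the frame of seat3 between -0.007 and 0.007 m and z of old3 in the frame of seat3 below 0.008 m and angle between old3's own z axis and vertical below 0.1 rad)) and contact force between each of old1, old2, old3 and the fingers below 0.1 N), for 0.2 s.
2. every fresh bottle stands in the lane behind the one old bottle that is left (x of old4 in the frame of lane_front between 0.01 and 0.04 m and y of old4 in the frame of lane_front between -0.012 and 0.012 m and z of each of old4, fresh1, fresh2, fresh3, fresh4 in the frame of lane_front below 0.008 m and angle between the z axis of each of old4, fresh1, fresh2, fresh3, fresh4 and the z axis of lane_front, either way round below 0.12 rad and x of fresh1 in the frame of lane_front between 0.055 and 0.24 m and y of fresh1 in the frame of lane_front between -0.012 and 0.012 m and x of fresh2 in the frame of lane_front between 0.055 and 0.24 m and y of fresh2 in the frame of lane_front between -0.012 and 0.012 m and x of fresh3 in the frame of lane_front between 0.055 and 0.24 m and y of fresh3 in the frame of lane_front between -0.012 and 0.012 m and x of fresh4 in the frame of lane_front between 0.055 and 0.24 m and y of fresh4 in the frame of lane_front between -0.012 and 0.012 m and contact force between each of fresh1, fresh2, fresh3, fresh4 and the fingers below 0.1 N), for 0.2 s.
At the end, for the whole second after the job is handed in: Three oldest bottles clipped: 5 mm of seat along the push, 7 mm sideways, on the base (8 mm), upright (0.1 rad). Fourth at the lane's stop, fresh ones behind it, on the deck and square to it (0.12 rad). Tray flat, centre 25 mm and 0.17 rad from the outline's. All at rest (all of step 1 and all of step 2 and horizontal distance between tray and mark below 0.025 m and angle between the x axis of tray and the x axis of mark, either way round below 0.17 rad and height (world z) of tray below 0.005 m and linear speed of each of old1, old2, old3, old4, fresh1, fresh2, fresh3, fresh4, tray below 0.02 m/s); the robot touches nothing.
It fails at once if a bystander bottle, jar or reader is shoved aside by more than 40 mm or tipped over (distance of any of amber_bottle, green_bottle, jar, dropper, reader from where it was at the start of the episode above 0.04 m or angle between any of amber_bottle, green_bottle, jar, dropper's own z axis and vertical above 0.6 rad).
Of fresh1, fresh2, fresh3, fresh4 only 2 to 4 are there at a start; the rules pass over those that are not, and their reading is None.
At some moment in a run one of tray may be knocked a few centimetres aside while the robot is not near it.
It also fails if it takes over 210 s, if anything falls off the work surface, if the arm or the gripper's body presses on something with over 40 N, if the wrist force passes 120 N, or if a joint passes its speed limit or range.

### The arm

A 6-joint arm with a two-finger parallel gripper is mounted at the origin on the work surface. World frame = base frame: x ahead of the robot, y to its left, z up, the work surface at z = 0. Lengths are in m, angles in rad, forces in N, time in s.
With the tool pointing down it reaches from about 0.375 to 0.975 m from the base axis. Payload 3.8 kg.
Tool frame: the origin (TCP) lies where the fingers leave the gripper's body, on its centre line; the fingertips stand 73 mm ahead of it and the grasp point (between the pads) lies 54 mm ahead of it; z points along the fingers, y is the line along which they close (so a half turn about z gives the same grasp; the last joint's range is limited). The gripper opens to 85 mm and grips with 20 to 120 N. Pads are 22 mm wide; open, the fingers measure 114 mm over their backs; the gripper's body (76 mm by 85 mm) begins 54 mm behind the grasp point. The pads swing forward as they close: fully open they stand 13 mm farther back than shut.
Start: joints at [1.112, 0.264, 1.604, -0, 1.274, -0.037], TCP at [0.276, 0.616, 0.304] pointing down, gripper open.
Joint ranges: [-2.63, 2.63], [-0.94, 2.18], [0.31, 2.57], [-1.31, 4.45], [0, 2.66], [-2.55, 2.55]. Speed limits (rad/s): [2.57, 2.57, 3.14, 3.14, 3.14, 3.14].

### API

Orientations are given as a rotation vector (axis times angle).
In Python, from workcell import read_state, viewer, bot gives the robot as it stands.
- The arm moves only by the tool jog_arm, never from a script. Its argument "increments" is a list that holds one entry, the list of rows, each a list of 7 numbers: the shift along the tool's x, y, z in units of 30 mm (1.0 is 30 mm), then the turn, a rotation vector about the tool's x, y, z in units of 6 degrees (1.0 is 6 degrees), then the opening, from -1 (shut) to 1 (fully open). A call has exactly 5 rows; each row shifts and turns the commanded pose from where the row before left it, along the tool's axes as they then stand; what a row does not reach is not made up. A row lasts 1/12 s, in which the tool goes at most 41.7 mm and 7.16 degrees, less where a joint would pass 70% of its speed; a pose out of reach is approached as far as the arm can. A call is refused whole if a number of a shift passes 1 or a number of a turn 1, either way. A call with a gripper value outside its range is refused whole. The fingers move at their own pace and stop on an object; "force" is the grip in N (left out, the last holds). Time passes only in rows, so rows that do not move let the fingers close, or fill a call up. It gives the time, the measured TCP pose, the force, the opening and the grip force at its end, in the units of the state.
- read_state(): the state, without advancing time (a new reading comes with each control period).
- viewer.read_camera(name): name is "scene" or "top"; returns (picture, depth): 384x512x3 uint8, blue, green, red; 384x512 float32, m along the optical axis (not along the pixel's ray), 0 where there is no reading.
- viewer.camera_params(name): a dict with "fx", "fy", "cx", "cy" (pixels), "R" (3x3) and "t" (3): a world point X has camera coordinates R X + t. Camera axes: x right, y down, z forward; pixel columns grow to the right and rows downward; lengths in m; the calibration is good to about 2 mm. A picture is of the moment at which its call begins. camera_params takes no time and is no camera call.
- bot.finish_job(): hands the job in; it is judged then, once.
The state is a dict: "time": time; "q": joint angles; "joint_vel": joint speeds; "joint_torque": joint torques, N m; "tool_pos": TCP position; "tcp_rot": TCP orientation; "wrist_force": force on the tool from outside, world axes, zero at the start; "torque": the same for the moment, N m; "width": opening from 0.0 (shut) to 1.0 (fully open); "grip_force": force on a finger pad.
Only numpy, scipy, OpenCV 4.12 (cv2) and the standard library are available. Lean on these libraries where they do the work, as an engineer would, in place of code of your own. Each camera call takes 0.05 s, during which the arm holds its last target. There are 200 camera calls.

## Working session

There is one attempt and no reset: what is moved stays moved. The work goes in short steps, Python scripts to look and compute and a tool call to move; the robot and the scene stay as the last step left them, time stands still between calls to the robot, and variables do not carry over. Pictures are saved under pics/ and viewed, at most 14 in all, crops included, and the job is handed in when it is done.

Besides the shell and the picture viewer there is one more tool, called after "Emit:" as name(argument=value, ...) on one line, values as JSON. jog_arm: Moves the arm, as the interface text tells. Its arguments: {"type":"object","properties":{"increments":{"type":"array","items":{"type":"array","items":{"type":"array","items":{"type":"number"}}}},"force":{"type":"number"}},"required":["increments"]}

```bash
mkdir -p pics; ls
cat > h.py <<'E'
import numpy as np, cv2
from scipy.spatial.transform import Rotation as Ro
from workcell import read_state, viewer, bot
def look(name):
    im,d=viewer.read_camera(name); np.savez('%s.npz'%name,im=im,d=d); return im,d
def load(name):
    f=np.load('%s.npz'%name); return f['im'],f['d']
def world(name,d,us,vs):
    p=viewer.camera_params(name); us=np.asarray(us,float);vs=np.asarray(vs,float)
    z=d[vs.astype(int),us.astype(int)]
    c=np.stack([(us-p['cx'])/p['fx']*z,(vs-p['cy'])/p['fy']*z,z],-1)
    return (c-np.array(p['t']))@np.array(p['R'])
def cloud(name,d):
    v,u=np.mgrid[0:384,0:512]; return world(name,d,u.ravel(),v.ravel()).reshape(384,512,3)
def proj(name,X):
    p=viewer.camera_params(name); c=np.array(p['R'])@np.array(X)+np.array(p['t'])
    return p['fx']*c[0]/c[2]+p['cx'],p['fy']*c[1]/c[2]+p['cy']
def st():
    s=read_state(); print('t',round(s['time'],2),'pos',np.round(s['tool_pos'],4),'rot',np.round(s['tcp_rot'],3),'q',np.round(s['q'],3),'F',np.round(s['wrist_force'],1),'w',round(float(s['width']),3),'g',s['grip_force']); print(np.round(Ro.from_rotvec(s['tcp_rot']).as_matrix(),3).tolist())
    return s
E
python3 - <<'E'
from h import *
st()
for n in('scene','top'):
    im,d=look(n); cv2.imwrite('pics/%s0.png'%n,cv2.resize(im,(800,600),interpolation=cv2.INTER_CUBIC)); p=viewer.camera_params(n); print(n,p['fx'],-np.array(p['R']).T@p['t'],np.round(p['R'],2).tolist())
E
```

```text
pics
t 0.0 pos [0.2761 0.6153 0.3026] rot [-6.580e-01 -3.071e+00  3.000e-03] q [ 1.112  0.265  1.605 -0.     1.274 -0.037] F [ 0.3 -0.5  0.3] w 0.999 g 0.0
[[-0.912, 0.409, -0.001], [0.409, 0.912, -0.002], [0.0, -0.002, -1.0]]
scene 425.55756135880387 [1.18637067 0.687876   0.6741898 ] [[-0.7, 0.71, -0.01], [0.41, 0.39, -0.82], [-0.58, -0.58, -0.57]]
top 424.6585248190589 [0.24169186 0.04555875 1.34594672] [[-0.1, -1.0, 0.0], [-0.97, 0.09, -0.22], [0.22, -0.02, -0.97]]
```

View pics/scene0.png

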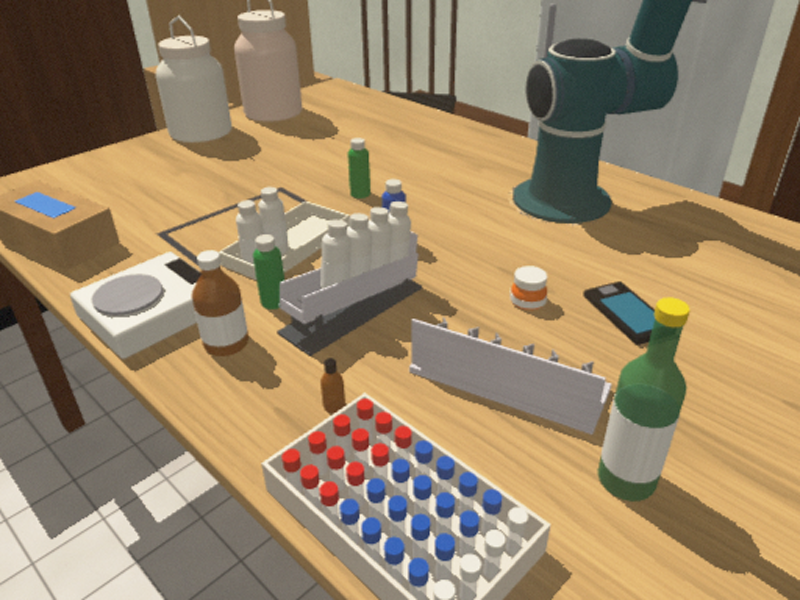

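View pics/top0.png

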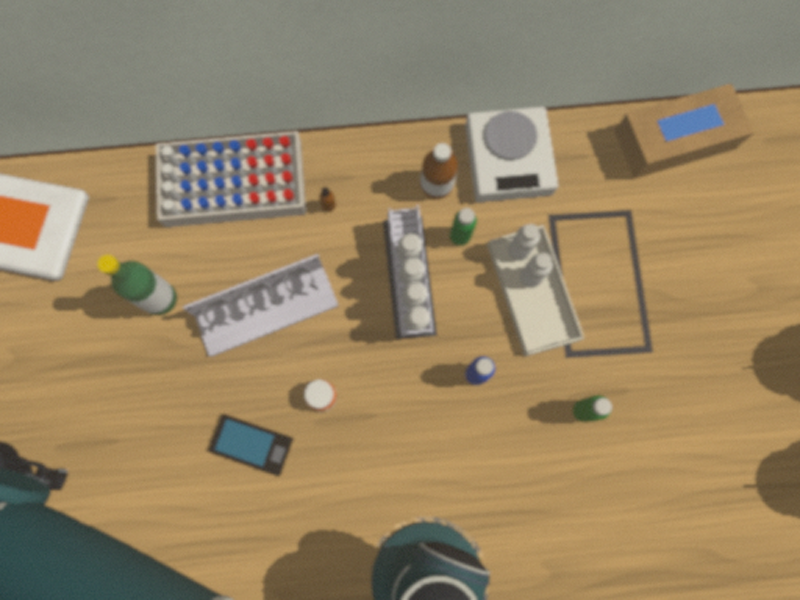

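Scene (800 px views): lane mid-table in top view at (410,270) with four white bottles, caps at (412,245)…(420,318). The rack is at (262,305) with three clips. The tray is at (535,290) with two fresh white bottles, caps (528,236) and (541,265); the mark is at (600,283). The similar green (463,226), (593,408) and blue (481,370) bottles are look-alikes.

Run:
```python
from h import *
im,d=load('top'); P=cloud('top',d)
hsv=cv2.cvtColor(im,cv2.COLOR_BGR2HSV)
S=.64
def cap(name,u,v,r,zl,zh):
    Q=P[int(v-r):int(v+r),int(u-r):int(u+r)].reshape(-1,3); Q=Q[(Q[:,2]>zl)&(Q[:,2]<zh)]
    print(name,len(Q),np.round(np.median(Q,0),4) if len(Q) else '', np.round((Q.min(0)+Q.max(0))/2,4) if len(Q) else '')
for n,(u,v) in dict(c1=(420,318),c2=(416,291),c3=(414,267),c4=(412,245),f1=(528,236),f2=(541,265),g1=(466,216),bl=(484,367),jar=(319,395),amber=(442,152),green=(108,264),drop=(327,193)).items():
    Q=P[int(v*S)-9:int(v*S)+10,int(u*S)-9:int(u*S)+10].reshape(-1,3); zm=np.percentile(Q[:,2],97); 
    Q=Q[abs(Q[:,2]-zm)<.006]; print(n,len(Q),np.round(Q.mean(0),4),np.round(Q.min(0),3),np.round(Q.max(0),3))
# table check
print('table',np.round(P[250,120],4),np.round(P[230,350],4))
# rack, tray crops
def crop(n,x0,y0,x1,y1,img,f):
    c=img[int(y0*S):int(y1*S),int(x0*S):int(x1*S)]; cv2.imwrite(n,cv2.resize(c,None,fx=f,fy=f,interpolation=cv2.INTER_CUBIC))
crop('pics/rack.png',175,190,445,370,im,4.5)
crop('pics/tray.png',470,190,670,370,im,5)
```

```text
c1 75 [ 0.4794 -0.0293  0.1585] [ 0.465 -0.044  0.155] [ 0.493 -0.015  0.163]
c2 73 [ 0.5248 -0.0288  0.1644] [ 0.51  -0.043  0.161] [ 0.536 -0.014  0.168]
c3 63 [ 0.5702 -0.0286  0.1719] [ 0.556 -0.042  0.169] [ 0.583 -0.015  0.177]
c4 74 [ 0.6157 -0.0277  0.1779] [ 0.602 -0.041  0.174] [ 0.629 -0.014  0.183]
f1 72 [ 0.6283 -0.2628  0.1334] [ 0.615 -0.275  0.13 ] [ 0.644 -0.248  0.138]
f2 76 [ 0.5687 -0.2791  0.1329] [ 0.554 -0.294  0.129] [ 0.583 -0.266  0.138]
g1 76 [ 0.6748 -0.1447  0.1281] [ 0.659 -0.16   0.124] [ 0.691 -0.131  0.134]
bl 72 [ 0.3801 -0.1429  0.1286] [ 0.365 -0.157  0.125] [ 0.394 -0.129  0.133]
jar 160 [0.3654 0.1713 0.0564] [0.34  0.145 0.054] [0.392 0.196 0.062]
amber 75 [ 0.7949 -0.1084  0.1659] [ 0.78  -0.124  0.162] [ 0.809 -0.093  0.172]
green 115 [0.5971 0.491  0.2696] [0.581 0.476 0.266] [0.612 0.506 0.274]
drop 21 [0.7691 0.1278 0.0843] [0.762 0.121 0.079] [0.776 0.135 0.089]
table [0.4012 0.4398 0.0046] [ 0.3955 -0.2912 -0.0049]
```

View pics/rack.png

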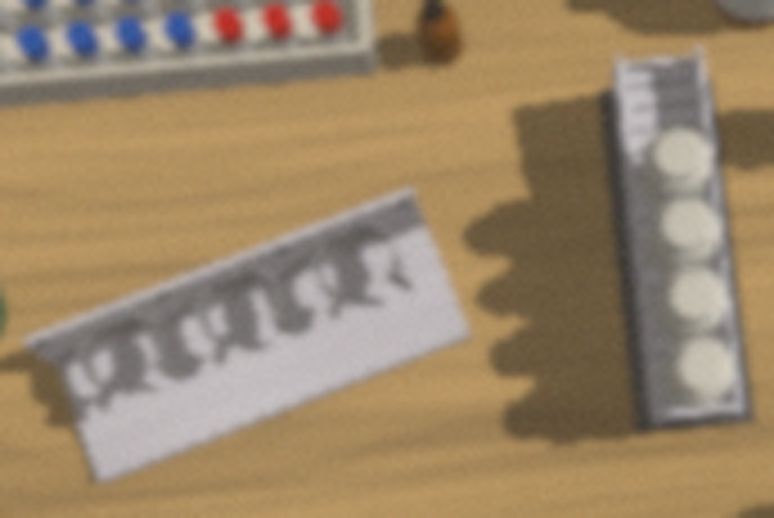

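View pics/tray.png

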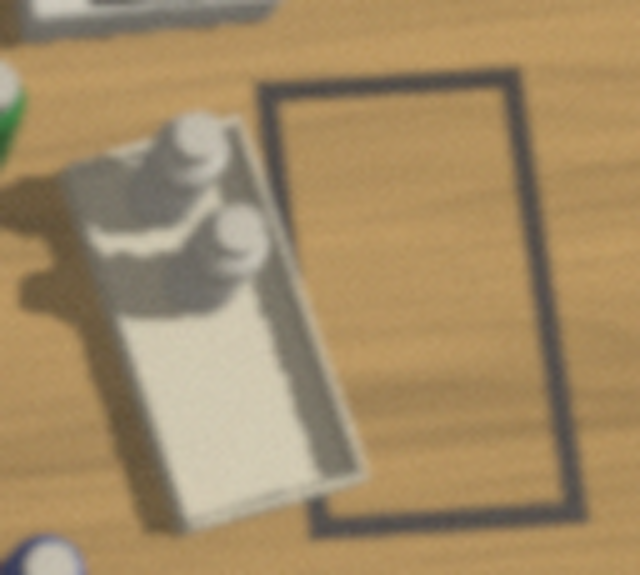

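The crops confirm it: the four lane caps line up, three clips show as shadows around crop (110,370), (230,310), (345,265), opening towards the bottom of the crop. The tray holds exactly two white bottles and lies slightly over the tape. Next I fit the rack, tray and mark.

Run:
```python
from h import *
im,d=load('top'); P=cloud('top',d); S=.64
def sub(x0,y0,x1,y1): return P[int(y0*S):int(y1*S),int(x0*S):int(x1*S)].reshape(-1,3)
def rect(Q):
    r=cv2.minAreaRect((Q[:,:2]*1000).astype(np.float32)); return np.round(cv2.boxPoints(r)).tolist(), np.round(r[0],1), np.round(r[1],1), round(r[2],2)
Q=sub(180,250,345,360)
# plane bias of table close to rack
from collections import Counter
T=Q[Q[:,2]<.006]; print('z hist',np.histogram(Q[:,2],bins=np.arange(-.01,.11,.01))[0])
top=Q[(Q[:,2]>.083)&(Q[:,2]<.105)]; m=top.mean(0); u,s,vt=np.linalg.svd(top[:,:2]-m[:2],full_matrices=False); print('panel top',m,vt[0],len(top),top[:,1].min(),top[:,1].max(), 'perp std',s[1]/len(top)**.5)
# color mask for rack base: low saturation, bright
hsv=cv2.cvtColor(im,cv2.COLOR_BGR2HSV)
def colcontour(mask,x0,y0,x1,y1,z,name):
    mm=np.zeros(mask.shape,np.uint8); mm[int(y0*S):int(y1*S),int(x0*S):int(x1*S)]=mask[int(y0*S):int(y1*S),int(x0*S):int(x1*S)]
    cs,_=cv2.findContours(mm,cv2.RETR_EXTERNAL,cv2.CHAIN_APPROX_NONE); c=max(cs,key=cv2.contourArea)[:,0].astype(float)
    p=viewer.camera_params('top'); R=np.array(p['R']);t=np.array(p['t']); C=-R.T@t
    ray=np.c_[(c[:,0]-p['cx'])/p['fx'],(c[:,1]-p['cy'])/p['fy'],np.ones(len(c))]@R
    W=C+ray*((z-C[2])/ray[:,2])[:,None]; print(name,rect(W)); return W
lowsat=((hsv[...,1]<70)&(hsv[...,2]>90)).astype(np.uint8)
colcontour(lowsat,180,250,345,360,.012,'rack base')
cream=((hsv[...,1]<90)&(hsv[...,2]>110)).astype(np.uint8)
colcontour(cream,485,220,590,360,.03,'tray rim')
dark=((hsv[...,2]<95)&(hsv[...,1]<110)).astype(np.uint8)
W=colcontour(dark,545,205,660,362,0,'mark')
Q=sub(485,220,590,360); r=Q[(Q[:,2]>.022)&(Q[:,2]<.036)]; print('tray depth',rect(r))
```

```text
z hist [2215 2566 1580   59   54   89  133  182  181   99  164]
panel top [0.59097536 0.28739179 0.09115238] [-0.2885642   0.95746055] 242 0.15033653085702448 0.4173702753506366 perp std 0.0019213589766377548
rack base ([[458.0, 408.0], [545.0, 123.0], [664.0, 159.0], [577.0, 444.0]], array([561. , 283.5]), array([123.8, 298.5]), 16.92)
tray rim ([[384.0, -230.0], [404.0, -367.0], [686.0, -327.0], [666.0, -189.0]], array([ 535. , -278.2]), array([284.5, 139.1]), 8.2)
mark ([[393.0, -503.0], [695.0, -513.0], [701.0, -342.0], [399.0, -331.0]], array([ 547.2, -422. ]), array([171.3, 302. ]), 88.07)
tray depth ([[406.0, -245.0], [428.0, -365.0], [674.0, -319.0], [652.0, -199.0]], array([ 540., -282.]), array([250.6, 122.5]), 10.71)
```

Run:
```python
from h import *
im,d=load('top'); P=cloud('top',d)
p=viewer.camera_params('top'); R=np.array(p['R']);t=np.array(p['t']); C=-R.T@t
def atz(u,v,z):
    r=R.T@np.array([(u-p['cx'])/p['fx'],(v-p['cy'])/p['fy'],1]); return C+r*(z-C[2])/r[2]
k=.5-.5/4.5
A=atz(97/4.5+112-k,481/4.5+121-k,.012);B=atz(468/4.5+112-k,333/4.5+121-k,.012); print(A,B,np.linalg.norm(A-B))
f=(A-B)/np.linalg.norm(A-B); print('dir',f,'yaw',np.arctan2(-f[0],f[1]))
a=atz(25/4.5+112-k,342/4.5+121-k,.094);b=atz(413/4.5+112-k,190/4.5+121-k,.094);print('panel top back corners',a,b,np.linalg.norm(a-b))
g=(a-b)/np.linalg.norm(a-b); print('yaw',np.arctan2(-g[0],g[1]))
yaw=.295; ex=np.array([np.cos(yaw),np.sin(yaw)]); ey=np.array([-ex[1],ex[0]])
M=(A+B)[:2]/2; O=M+.064*ex; print('O from front',O, 'panel back mid in rack', ((a+b)[:2]/2-O)@np.c_[ex,ey])
# cloud in rack frame
Q=P[150:240,105:225].reshape(-1,3); L=np.c_[(Q[:,:2]-O)@np.c_[ex,ey],Q[:,2]]
pt=L[(L[:,2]>.084)&(L[:,2]<.105)]; print('panel top x',np.percentile(pt[:,0],[5,50,95]),'y',pt[:,1].min(),pt[:,1].max())
tb=L[(abs(L[:,2])<.012)&(L[:,0]<-.07)&(L[:,0]>-.12)]; print('table z',tb[:,2].mean(), 'base z', L[(L[:,0]<-.035)&(L[:,0]>-.06)&(abs(L[:,1])<.13)][:,2].mean())
c=L[(L[:,2]>.045)&(L[:,2]<.08)&(L[:,0]<.018)&(L[:,0]>-.035)]
h=np.histogram(c[:,1],bins=np.arange(-.13,.131,.005)); print([(round(1000*x),n) for x,n in zip(h[1],h[0])]); print(np.histogram(c[:,0],bins=np.arange(-.035,.02,.005)))
# clips in scene cam
im2,d2=look('scene'); P2=cloud('scene',d2).reshape(-1,3); L=np.c_[(P2[:,:2]-O)@np.c_[ex,ey],P2[:,2]]
b=(abs(L[:,1])<.16)
pt=L[b&(L[:,2]>.085)&(L[:,2]<.1)&(abs(L[:,0]-.03)<.02)]; print('scene panel',np.percentile(pt[:,0],[5,50,95]),pt[:,1].min(),pt[:,1].max())
c=L[b&(L[:,2]>.05)&(L[:,2]<.085)&(L[:,0]<.012)&(L[:,0]>-.04)]; h=np.histogram(c[:,1],bins=np.arange(-.13,.131,.005)); print([(round(1000*x),n) for x,n in zip(h[1],h[0]) if n])
```

```text
[0.46718341 0.3942628  0.012     ] [0.54843272 0.1265425  0.012     ] 0.2797777794416247
dir [-0.29040657  0.95690335  0.        ] yaw 0.2946516926207094
panel top back corners [0.55186844 0.41763692 0.094     ] [0.6329478  0.15116542 0.094     ] 0.27853351804205884
yaw 0.29536986664706627
O from front [0.5690434 0.27901  ] panel back mid in rack [ 0.02392284 -0.00163478]
panel top x [0.02094833 0.02310505 0.02700241] y -0.1413953310487543 0.16409823611043592
table z -0.0002780753617330028 base z 0.011766013873466494
[(-130, np.int64(0)), (-125, np.int64(0)), (-120, np.int64(3)), (-115, np.int64(18)), (-110, np.int64(13)), (-105, np.int64(2)), (-100, np.int64(0)), (-95, np.int64(0)), (-90, np.int64(0)), (-85, np.int64(0)), (-80, np.int64(0)), (-75, np.int64(1)), (-70, np.int64(10)), (-65, np.int64(20)), (-60, np.int64(6)), (-55, np.int64(0)), (-50, np.int64(0)), (-45, np.int64(0)), (-40, np.int64(0)), (-35, np.int64(7)), (-30, np.int64(15)), (-25, np.int64(12)), (-20, np.int64(2)), (-15, np.int64(0)), (-10, np.int64(0)), (-5, np.int64(0)), (0, np.int64(0)), (5, np.int64(0)), (10, np.
[... 383 characters left out ...]
10, np.int64(6)), (115, np.int64(0)), (120, np.int64(0)), (125, np.int64(0))]
(array([ 0, 25, 36, 34, 28, 14, 15, 18, 16, 35, 21]), array([-0.035, -0.03 , -0.025, -0.02 , -0.015, -0.01 , -0.005,  0.   ,
        0.005,  0.01 ,  0.015,  0.02 ]))
scene panel [0.02427021 0.02800529 0.03018998] -0.14170117458537806 0.13851047741758582
[(-115, np.int64(9)), (-110, np.int64(12)), (-105, np.int64(3)), (-70, np.int64(9)), (-65, np.int64(14)), (-60, np.int64(15)), (-30, np.int64(9)), (-25, np.int64(12)), (-20, np.int64(7)), (15, np.int64(8)), (20, np.int64(16)), (25, np.int64(16)), (55, np.int64(12)), (60, np.int64(13)), (65, np.int64(5)), (100, np.int64(11)), (105, np.int64(14)), (110, np.int64(18))]
```

```bash
cat >> h.py <<'E'
def frame(yaw,tilt):
    e=np.array([np.cos(yaw),np.sin(yaw),0]); y=np.array([-e[1],e[0],0]); z=np.sin(tilt)*e-np.cos(tilt)*np.array([0,0,1])
    return np.c_[np.cross(y,z),y,z]
def plan(*ways):
    "ways: (pos,R): print turn units then shift units"
    s=st(); p=np.array(s['tool_pos']); R=Ro.from_rotvec(s['tcp_rot']).as_matrix()
    for q,T in ways:
        T=R if T is None else T
        r=Ro.from_matrix(R.T@T).as_rotvec()/np.radians(6); d=T.T@(np.array(q)-p)/.03
        print('turn',np.round(r,2),'|',round(float(np.abs(r).max()),1),' shift',np.round(d,2),'|',round(float(np.linalg.norm(d)),1)); p,R=np.array(q),T
LY=.012; T8=np.radians(8)
ax=np.array([-np.sin(T8)*np.cos(LY),-np.sin(T8)*np.sin(LY),np.cos(T8)])
U1=np.array([.4972,-.029,.0317])
O=np.array([.5684,.2775,0]); YW=.295; EX=np.array([np.cos(YW),np.sin(YW),0]); EY=np.array([-EX[1],EX[0],0]); Z=np.array([0,0,1.])
def seat(k): return O+(k-2)*.085*EY+.012*Z
E
python3 - <<'E'
from h import *
L=frame(LY,T8)
plan((U1+.28*ax,L),(U1+.136*ax,None))
E
```

```text
t 0.15 pos [0.2761 0.6155 0.3028] rot [-6.580e-01 -3.072e+00  3.000e-03] q [ 1.112  0.265  1.605 -0.     1.274 -0.037] F [-0.2 -0.2  0.5] w 1.004 g 0.0
[[-0.912, 0.409, -0.001], [0.409, 0.912, -0.002], [0.0, -0.002, -1.0]]
turn [-0.31 -1.32 -4.13] | 4.1  shift [ -5.78 -21.57   0.61] | 22.3
turn [0. 0. 0.] | 0.0  shift [ 0.  -0.   4.8] | 4.8
```

Emit:
jog_arm(increments=[[[0, 0, 0, -0.062, -0.264, -0.826, 1], [0, 0, 0, -0.062, -0.264, -0.826, 1], [0, 0, 0, -0.062, -0.264, -0.826, 1], [0, 0, 0, -0.062, -0.264, -0.826, 1], [0, 0, 0, -0.062, -0.264, -0.826, 1]]])

```text
time: 0.57
tool_pos: [0.2762, 0.6157, 0.3033]
tcp_rot: [-0.024, 3.0, 0.003]
wrist_force: [-0.7, 0.9, 0.7]
width: 0.999
grip_force: 0.0
```

Emit:
jog_arm(increments=[[[-0.231, -0.863, 0.024, 0, 0, 0, 1], [-0.231, -0.863, 0.024, 0, 0, 0, 1], [-0.231, -0.863, 0.024, 0, 0, 0, 1], [-0.231, -0.863, 0.024, 0, 0, 0, 1], [-0.231, -0.863, 0.024, 0, 0, 0, 1]]])

```text
time: 0.98
tool_pos: [0.3126, 0.4855, 0.3044]
tcp_rot: [-0.018, 3.001, 0.003]
wrist_force: [0.1, 0.0, -0.1]
width: 1.0
grip_force: 0.0
```

Emit:
jog_arm(increments=[[[-0.231, -0.863, 0.024, 0, 0, 0, 1], [-0.231, -0.863, 0.024, 0, 0, 0, 1], [-0.231, -0.863, 0.024, 0, 0, 0, 1], [-0.231, -0.863, 0.024, 0, 0, 0, 1], [-0.231, -0.863, 0.024, 0, 0, 0, 1]]])

```text
time: 1.4
tool_pos: [0.3489, 0.3564, 0.3056]
tcp_rot: [-0.018, 3.001, 0.004]
wrist_force: [1.1, -0.5, -0.6]
width: 1.003
grip_force: 0.0
```

Emit:
jog_arm(increments=[[[-0.231, -0.863, 0.024, 0, 0, 0, 1], [-0.231, -0.863, 0.024, 0, 0, 0, 1], [-0.231, -0.863, 0.024, 0, 0, 0, 1], [-0.231, -0.863, 0.024, 0, 0, 0, 1], [-0.231, -0.863, 0.024, 0, 0, 0, 1]]])

```text
time: 1.82
tool_pos: [0.3851, 0.2274, 0.3068]
tcp_rot: [-0.018, 3.001, 0.004]
wrist_force: [0.9, -0.5, 0.1]
width: 0.998
grip_force: 0.0
```

Emit:
jog_arm(increments=[[[-0.231, -0.863, 0.024, 0, 0, 0, 1], [-0.231, -0.863, 0.024, 0, 0, 0, 1], [-0.231, -0.863, 0.024, 0, 0, 0, 1], [-0.231, -0.863, 0.024, 0, 0, 0, 1], [-0.231, -0.863, 0.024, 0, 0, 0, 1]]])

```text
time: 2.23
tool_pos: [0.4214, 0.0983, 0.3079]
tcp_rot: [-0.017, 3.001, 0.004]
wrist_force: [-0.0, 0.4, -0.2]
width: 1.002
grip_force: 0.0
```

Emit:
jog_arm(increments=[[[-0.231, -0.863, 0.024, 0, 0, 0, 1], [-0.231, -0.863, 0.024, 0, 0, 0, 1], [-0.231, -0.863, 0.024, 0, 0, 0, 1], [-0.231, -0.863, 0.024, 0, 0, 0, 1], [-0.231, -0.863, 0.024, 0, 0, 0, 1]]])

```text
time: 2.65
tool_pos: [0.4577, -0.0307, 0.3089]
tcp_rot: [-0.017, 3.001, 0.004]
wrist_force: [0.3, 0.5, -0.1]
width: 0.997
grip_force: 0.0
```

Run:
```python
from h import *
L=frame(LY,T8)
plan((U1+.136*ax,L))
im,d=look('scene'); cv2.imwrite('pics/s1.png',cv2.resize(im[110:220,150:320],None,fx=4,fy=4))
```

```text
t 2.65 pos [ 0.4577 -0.0307  0.3089] rot [-0.017  3.001  0.004] q [-0.135 -0.239  2.108  0.025  1.133 -1.726] F [ 0.3  0.5 -0.1] w 0.997 g 0.0
[[-0.99, -0.011, 0.14], [-0.011, 1.0, 0.004], [-0.14, 0.002, -0.99]]
turn [ 0.02  0.01 -0.01] | 0.0  shift [-0.02  0.04  4.8 ] | 4.8
```

View pics/s1.png

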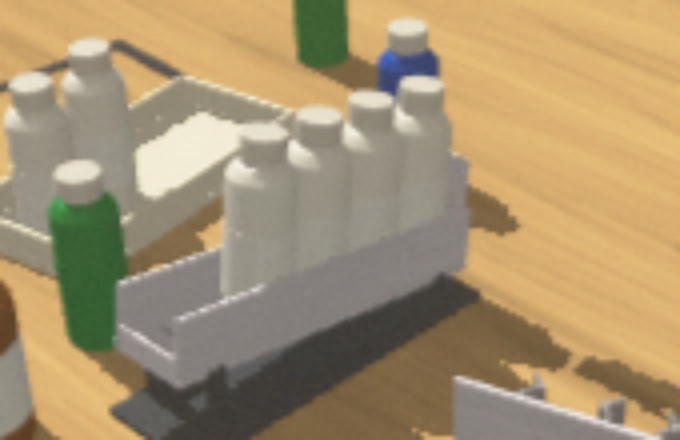

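The crop shows the four white bottles upright in the lane (caps at (421,95), (371,107), (320,125), (264,140)). The jog tracks precisely, so I go down on old1.

Emit:
jog_arm(increments=[[[0, 0, 0.48, 0, 0, 0, 1], [0, 0, 0.48, 0, 0, 0, 1], [0, 0, 0.48, 0, 0, 0, 1], [0, 0, 0.48, 0, 0, 0, 1], [0, 0, 0.48, 0, 0, 0, 1]]])

```text
time: 3.12
tool_pos: [0.4678, -0.0291, 0.237]
tcp_rot: [-0.017, 3.001, 0.004]
wrist_force: [0.0, -0.2, 0.0]
width: 0.999
grip_force: 0.0
```

Emit:
jog_arm(increments=[[[0, 0, 0.48, 0, 0, 0, 1], [0, 0, 0.48, 0, 0, 0, 1], [0, 0, 0.48, 0, 0, 0, 1], [0, 0, 0.48, 0, 0, 0, 1], [0, 0, 0.48, 0, 0, 0, 1]]])

```text
time: 3.53
tool_pos: [0.4779, -0.0286, 0.1657]
tcp_rot: [-0.017, 3.001, 0.004]
wrist_force: [0.5, -0.4, -0.3]
width: 1.002
grip_force: 0.0
```

Emit:
jog_arm(increments=[[[0, 0, 0, 0, 0, 0, -1], [0, 0, 0, 0, 0, 0, -1], [0, 0, 0, 0, 0, 0, -1], [0, 0, 0, 0, 0, 0, -1], [0, 0, 0, 0, 0, 0, -1]]], force=40)

```text
time: 3.95
tool_pos: [0.4786, -0.0289, 0.1675]
tcp_rot: [-0.017, 2.999, 0.004]
wrist_force: [-0.4, 0.5, -0.0]
width: 0.53
grip_force: 41.0
```

Emit:
jog_arm(increments=[[[0, 0, 0, 0, 0, 0, -1], [0, 0, 0, 0, 0, 0, -1], [0, 0, 0, 0, 0, 0, -1], [0, 0, 0, 0, 0, 0, -1], [0, 0, 0, 0, 0, 0, -1]]])

```text
time: 4.37
tool_pos: [0.4786, -0.0289, 0.1675]
tcp_rot: [-0.017, 2.999, 0.004]
wrist_force: [-1.6, 0.5, 5.4]
width: 0.527
grip_force: 41.3
```

Emit:
jog_arm(increments=[[[0, 0, -0.2, 0, 0, 0, -1], [0, 0, -0.3, 0, 0, 0, -1], [0, 0, -0.5, 0, 0, 0, -1], [0, 0, -0.5, 0, 0, 0, -1], [0, 0, -0.5, 0, 0, 0, -1]]])

```text
time: 4.78
tool_pos: [0.4693, -0.0291, 0.2268]
tcp_rot: [-0.017, 3.001, 0.004]
wrist_force: [3.0, -1.3, -1.9]
width: 0.529
grip_force: 41.3
```

Emit:
jog_arm(increments=[[[0, 0, -0.6, 0, 0, 0, -1], [0, 0, -0.6, 0, 0, 0, -1], [0, 0, -0.6, 0, 0, 0, -1], [0, 0, -0.6, 0, 0, 0, -1], [0, 0, -0.6, 0, 0, 0, -1]]])

```text
time: 5.2
tool_pos: [0.4558, -0.0293, 0.3156]
tcp_rot: [-0.017, 3.003, 0.004]
wrist_force: [-0.0, 0.2, -1.3]
width: 0.527
grip_force: 41.2
```

Run:
```python
from h import *
G=frame(YW,0)
im,d=look('scene'); cv2.imwrite('pics/s2.png',cv2.resize(im[20:220,150:350],None,fx=2.5,fy=2.5))
# bottle bottom offset below TCP = .136 ; place at rack x=-.040
P=seat(3)-.040*EX+.136*Z
plan((P+.12*Z,G),(P,G))
```

```text
t 5.25 pos [ 0.4574 -0.0295  0.32  ] rot [-0.017  2.996  0.003] q [-0.132 -0.249  2.096  0.024  1.151 -1.722] F [1.  0.  0.5] w 0.529 g 41.264256834983826
[[-0.989, -0.012, 0.145], [-0.011, 1.0, 0.003], [-0.145, 0.001, -0.989]]
turn [-0.19  1.38 -2.7 ] | 2.7  shift [-5.18 11.55  1.73] | 12.8
turn [0. 0. 0.] | 0.0  shift [0. 0. 4.] | 4.0
```

View pics/s2.png

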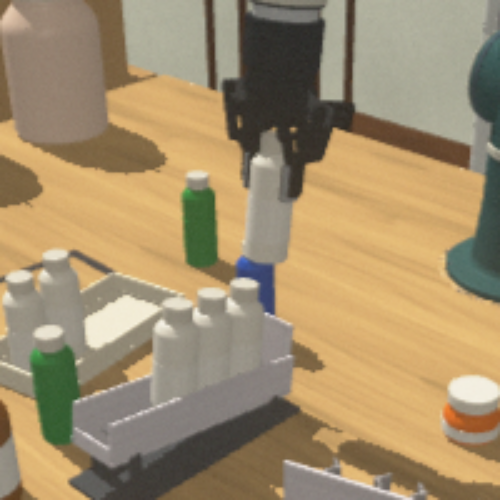

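Old1 is held above the lane at (270,210); the other three have slid down to the stop. On to clip 3.

Emit:
jog_arm(increments=[[[0, 0, 0, -0.038, 0.276, -0.54, -1], [0, 0, 0, -0.038, 0.276, -0.54, -1], [0, 0, 0, -0.038, 0.276, -0.54, -1], [0, 0, 0, -0.038, 0.276, -0.54, -1], [0, 0, 0, -0.038, 0.276, -0.54, -1]]])

```text
time: 5.67
tool_pos: [0.4563, -0.0294, 0.3143]
tcp_rot: [0.464, -3.1, -0.004]
wrist_force: [-0.0, -0.9, -2.6]
width: 0.53
grip_force: 41.3
```

Emit:
jog_arm(increments=[[[-0.345, 0.77, 0.115, 0, 0, 0, -1], [-0.345, 0.77, 0.115, 0, 0, 0, -1], [-0.345, 0.77, 0.115, 0, 0, 0, -1], [-0.345, 0.77, 0.115, 0, 0, 0, -1], [-0.345, 0.77, 0.115, 0, 0, 0, -1]]])

```text
time: 6.08
tool_pos: [0.4722, 0.0971, 0.2969]
tcp_rot: [0.46, -3.102, -0.003]
wrist_force: [0.0, -0.4, -1.8]
width: 0.53
grip_force: 41.6
```

Emit:
jog_arm(increments=[[[-0.345, 0.77, 0.115, 0, 0, 0, -1], [-0.345, 0.77, 0.115, 0, 0, 0, -1], [-0.345, 0.77, 0.115, 0, 0, 0, -1], [-0.345, 0.77, 0.115, 0, 0, 0, -1], [-0.345, 0.77, 0.115, 0, 0, 0, -1]]])

```text
time: 6.5
tool_pos: [0.4881, 0.2227, 0.2797]
tcp_rot: [0.461, -3.101, -0.002]
wrist_force: [0.0, 0.2, -3.2]
width: 0.528
grip_force: 41.6
```

Emit:
jog_arm(increments=[[[-0.345, 0.77, 0.115, 0, 0, 0, -1], [-0.345, 0.77, 0.115, 0, 0, 0, -1], [-0.345, 0.77, 0.115, 0, 0, 0, -1], [-0.345, 0.77, 0.115, 0, 0, 0, -1], [-0.345, 0.77, 0.115, 0, 0, 0, -1]]])

```text
time: 6.92
tool_pos: [0.504, 0.3482, 0.2623]
tcp_rot: [0.461, -3.101, -0.001]
wrist_force: [-0.1, -0.5, -2.1]
width: 0.526
grip_force: 41.6
```

Emit:
jog_arm(increments=[[[0, 0, 0.4, 0, 0, 0, -1], [0, 0, 0.4, 0, 0, 0, -1], [0, 0, 0.4, 0, 0, 0, -1], [0, 0, 0.4, 0, 0, 0, -1], [0, 0, 0.4, 0, 0, 0, -1]]])

```text
time: 7.33
tool_pos: [0.5038, 0.3461, 0.2016]
tcp_rot: [0.459, -3.102, -0.001]
wrist_force: [0.9, -0.1, -1.1]
width: 0.534
grip_force: 41.8
```

Run:
```python
from h import *
G=frame(YW,0)
P=seat(3)-.040*EX+.137*Z
plan((P,G))
im,d=look('scene'); Pc=cloud('scene',d)
s=read_state(); tp=np.array(s['tool_pos'])
Q=Pc.reshape(-1,3); L=np.c_[(Q-seat(3))@EX,(Q-seat(3))@EY,Q[:,2]]
b=L[(abs(L[:,1])<.03)&(L[:,0]>-.08)&(L[:,0]<.0)&(L[:,2]>.05)&(L[:,2]<.12)]; print(len(b),b.min(0),b.max(0))
u,v=proj('scene',seat(3)); print(u,v)
cv2.imwrite('pics/s3.png',cv2.resize(im[int(v)-130:int(v)+40,int(u)-90:int(u)+90],None,fx=3,fy=3))
```

```text
t 7.33 pos [0.5038 0.3461 0.2016] rot [ 4.590e-01 -3.102e+00 -1.000e-03] q [ 0.56   0.229  1.843  0.004  1.074 -1.307] F [ 0.9 -0.1 -1.1] w 0.534 g 41.770625710487366
[[-0.957, -0.29, -0.006], [-0.29, 0.957, 0.0], [0.006, 0.002, -1.0]]
turn [ 0.02 -0.06 -0.01] | 0.1  shift [-0.06  0.02  1.75] | 1.8
520 [-0.05019931 -0.02773305  0.05335184] [-0.00084657  0.02952862  0.11995291]
359.04926790740154 253.9248577782568
```

View pics/s3.png

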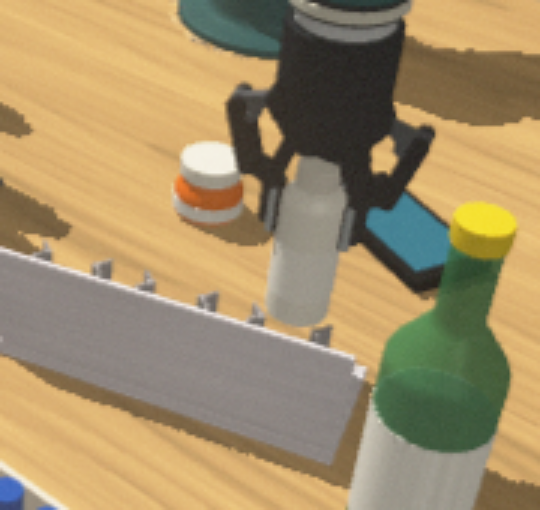

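The bottle hangs upright in front of clip 3, between lips (257,315) and (320,335). Lowering it.

Emit:
jog_arm(increments=[[[-0.01, 0, 0.4, 0, 0, 0, -1], [-0.01, 0, 0.4, 0, 0, 0, -1], [-0.01, 0, 0.4, 0, 0, 0, -1], [-0.01, 0, 0.3, 0, 0, 0, -1], [0, 0, 0.15, 0, 0, 0, -1]]])

```text
time: 7.8
tool_pos: [0.5046, 0.3472, 0.1519]
tcp_rot: [0.46, -3.101, -0.001]
wrist_force: [-0.5, 0.3, -1.7]
width: 0.53
grip_force: 41.8
```

Emit:
jog_arm(increments=[[[0, 0, 0.05, 0, 0, 0, -1], [0, 0, 0.03, 0, 0, 0, -1], [0, 0, 0.03, 0, 0, 0, -1], [0, 0, 0, 0, 0, 0, -1], [0, 0, 0, 0, 0, 0, -1]]])

```text
time: 8.22
tool_pos: [0.5057, 0.3481, 0.1515]
tcp_rot: [0.461, -3.104, -0.004]
wrist_force: [0.1, -0.3, -1.2]
width: 0.529
grip_force: 41.8
```

Emit:
jog_arm(increments=[[[0, 0, 0.05, 0, 0, 0, -1], [0, 0, 0.05, 0, 0, 0, -1], [0, 0, 0, 0, 0, 0, -1], [0, 0, 0, 0, 0, 0, -1], [0, 0, 0, 0, 0, 0, -1]]])

```text
time: 8.63
tool_pos: [0.5063, 0.3485, 0.1493]
tcp_rot: [0.461, -3.106, -0.005]
wrist_force: [0.2, -0.4, 5.2]
width: 0.532
grip_force: 42.3
```

Emit:
jog_arm(increments=[[[0, 0, 0.05, 0, 0, 0, -1], [0, 0, 0.05, 0, 0, 0, -1], [0, 0, 0, 0, 0, 0, -1], [0, 0, 0, 0, 0, 0, -1], [0, 0, 0, 0, 0, 0, -1]]])

```text
time: 9.05
tool_pos: [0.5071, 0.349, 0.1482]
tcp_rot: [-0.461, 3.107, 0.006]
wrist_force: [-2.7, -0.7, 12.0]
width: 0.533
grip_force: 43.1
```

Emit:
jog_arm(increments=[[[0, 0, -0.1, 0, 0, 0, 0.4], [0, 0, 0, 0, 0, 0, 0.4], [0, 0, 0, 0, 0, 0, 0.4], [0, 0, 0, 0, 0, 0, 0.4], [0, 0, 0, 0, 0, 0, 0.4]]])

```text
time: 9.47
tool_pos: [0.5049, 0.3476, 0.147]
tcp_rot: [0.46, -3.102, -0.002]
wrist_force: [-0.3, -0.1, 0.6]
width: 0.699
grip_force: 0.0
```

Emit:
jog_arm(increments=[[[0, 0, -0.1, 0, 0, 0, 0.4], [0.3, 0, 0, 0, 0, 0, 0.4], [0.3, 0, 0, 0, 0, 0, 0.4], [0.4, 0, 0, 0, 0, 0, 0.4], [0.5, 0, 0, 0, 0, 0, 0.4]]])

```text
time: 9.88
tool_pos: [0.4612, 0.3343, 0.1508]
tcp_rot: [0.46, -3.103, -0.003]
wrist_force: [-0.6, 0.4, 0.4]
width: 0.7
grip_force: 0.0
```

Emit:
jog_arm(increments=[[[0.6, 0, 0, 0, 0, 0, 0.4], [0.6, 0, 0, 0, 0, 0, 0.4], [0, 0, 0, 0, 0, 0, -1], [0, 0, 0, 0, 0, 0, -1], [0, 0, 0, 0, 0, 0, -1]]])

```text
time: 10.3
tool_pos: [0.4279, 0.3245, 0.1515]
tcp_rot: [0.461, -3.104, -0.004]
wrist_force: [0.2, 0.7, -0.7]
width: 0.283
grip_force: 0.0
```

Run:
```python
from h import *
def push(k,x): return seat(k)*[1,1,0]+x*EX+.1137*Z
plan((push(3,-.125),frame(YW,np.radians(30))),(push(3,-.069),None))
im,d=look('scene'); u,v=proj('scene',seat(3)); u,v=int(u),int(v)
cv2.imwrite('pics/s4.png',cv2.resize(im[v-130:v+40,u-90:u+90],None,fx=3,fy=3))
```

```text
t 10.3 pos [0.4279 0.3245 0.1515] rot [ 0.461 -3.104 -0.004] q [ 0.601  0.152  2.041  0.004  0.95  -1.268] F [ 0.2  0.7 -0.7] w 0.283 g 0.0
[[-0.957, -0.291, -0.003], [-0.291, 0.957, 0.002], [0.003, 0.003, -1.0]]
turn [ 0.03 -5.03 -0.01] | 5.0  shift [ 0.75 -0.03  1.02] | 1.3
turn [0. 0. 0.] | 0.0  shift [-1.62  0.    0.93] | 1.9
```

View pics/s4.png

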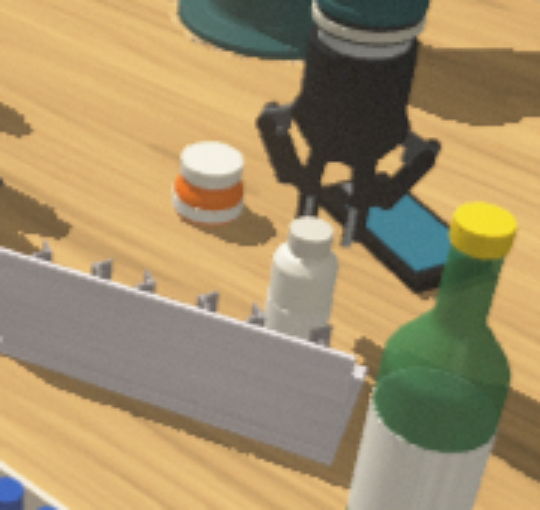

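Bottle stands upright at the mouth of clip 3 ((300,280)), gripper clear behind. Now tilt the closed fingers and push at clip height.

Emit:
jog_arm(increments=[[[0, 0, 0, 0, -1, 0, -1], [0, 0, 0, 0, -1, 0, -1], [0, 0, 0, 0, -1, 0, -1], [0, 0, 0, 0, -1, 0, -1], [0, 0, 0, 0, -1, 0, -1]]])

```text
time: 10.77
tool_pos: [0.4287, 0.3247, 0.152]
tcp_rot: [-0.384, 2.601, 0.106]
wrist_force: [1.2, -1.5, 0.5]
width: -0.003
grip_force: 0.0
```

Emit:
jog_arm(increments=[[[0.15, 0, 0.2, 0, 0, 0, -1], [0.15, 0, 0.2, 0, 0, 0, -1], [0.15, 0, 0.2, 0, 0, 0, -1], [0.15, 0, 0.2, 0, 0, 0, -1], [0.15, 0, 0.22, 0, 0, 0, -1]]])

```text
time: 11.18
tool_pos: [0.425, 0.3231, 0.113]
tcp_rot: [-0.384, 2.608, 0.101]
wrist_force: [-0.2, 0.6, 0.9]
width: 0.002
grip_force: 0.0
```

Emit:
jog_arm(increments=[[[-0.12, 0, 0.07, 0, 0, 0, -1], [-0.12, 0, 0.07, 0, 0, 0, -1], [-0.12, 0, 0.07, 0, 0, 0, -1], [-0.12, 0, 0.07, 0, 0, 0, -1], [-0.12, 0, 0.07, 0, 0, 0, -1]]])

```text
time: 11.6
tool_pos: [0.4448, 0.3291, 0.1136]
tcp_rot: [-0.384, 2.606, 0.103]
wrist_force: [-0.1, -0.2, 0.5]
width: 0.004
grip_force: 0.1
```

Emit:
jog_arm(increments=[[[-0.1, 0, 0.06, 0, 0, 0, -1], [-0.1, 0, 0.06, 0, 0, 0, -1], [-0.1, 0, 0.06, 0, 0, 0, -1], [-0.1, 0, 0.06, 0, 0, 0, -1], [-0.1, 0, 0.06, 0, 0, 0, -1]]])

```text
time: 12.02
tool_pos: [0.4582, 0.3319, 0.1103]
tcp_rot: [-0.385, 2.612, 0.097]
wrist_force: [-10.5, -3.3, 2.3]
width: 0.001
grip_force: 5.3
```

Run:
```python
from h import *
def push(k,x): return seat(k)*[1,1,0]+x*EX+.1137*Z
s=read_state(); print('rackx',(np.array(s['tool_pos'])-seat(3))@EX)
plan((push(3,-.069),frame(YW,np.radians(30))))
im,d=look('scene'); u,v=proj('scene',seat(3)); u,v=int(u),int(v)
Q=cloud('scene',d).reshape(-1,3); L=np.c_[(Q-seat(3))@EX,(Q-seat(3))@EY,Q[:,2]]
b=L[(abs(L[:,1])<.03)&(L[:,0]>-.06)&(L[:,0]<.03)&(L[:,2]>.135)&(L[:,2]<.145)]; print('cap',len(b),b.mean(0),b.min(0),b.max(0))
cv2.imwrite('pics/s5.png',cv2.resize(im[v-130:v+40,u-90:u+90],None,fx=3,fy=3))
```

```text
rackx -0.08957499701306054
t 12.02 pos [0.4582 0.3319 0.1103] rot [-0.385  2.612  0.097] q [ 0.67   0.101  2.278 -0.569  0.34  -0.694] F [-10.5  -3.3   2.3] w 0.001 g 5.293687060475349
[[-0.838, -0.288, 0.463], [-0.253, 0.958, 0.138], [-0.484, -0.002, -0.875]]
turn [-0.03 -0.18 -0.02] | 0.2  shift [-0.65  0.03  0.25] | 0.7
cap 115 [-0.02086763  0.00075829  0.13850977] [-0.03733121 -0.01460263  0.13539292] [-0.00667833  0.01503672  0.14056531]
```

View pics/s5.png

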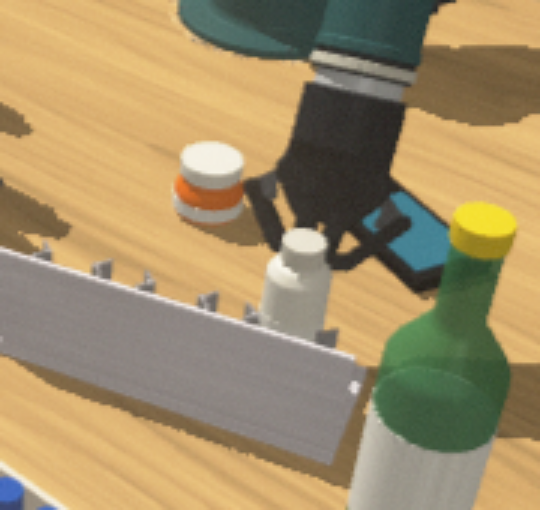

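Bottle is a third of the way in, still upright, at 11 N. Pushing on.

Emit:
jog_arm(increments=[[[-0.11, 0, 0.05, 0, 0, 0, -1], [-0.11, 0, 0.05, 0, 0, 0, -1], [-0.11, 0, 0.05, 0, 0, 0, -1], [-0.11, 0, 0.05, 0, 0, 0, -1], [-0.11, 0, 0.05, 0, 0, 0, -1]]])

```text
time: 12.48
tool_pos: [0.4779, 0.3392, 0.114]
tcp_rot: [-0.386, 2.606, 0.103]
wrist_force: [0.6, -0.2, 0.4]
width: -0.001
grip_force: 0.0
```

Emit:
jog_arm(increments=[[[-0.08, 0, 0.05, 0, 0, 0, -1], [-0.05, 0, 0.03, 0, 0, 0, -1], [0, 0, 0, 0, 0, 0, -1], [0, 0, 0, 0, 0, 0, -1], [0, 0, 0, 0, 0, 0, -1]]])

```text
time: 12.9
tool_pos: [0.4815, 0.3397, 0.1131]
tcp_rot: [-0.385, 2.608, 0.101]
wrist_force: [-3.9, -1.3, -0.7]
width: -0.0
grip_force: 2.0
```

```bash
cat >> h.py <<'E'
def cap(k):
    im,d=look('scene'); Q=cloud('scene',d).reshape(-1,3); L=np.c_[(Q-seat(k))@EX,(Q-seat(k))@EY,Q[:,2]]
    b=L[(abs(L[:,1])<.03)&(L[:,0]>-.06)&(L[:,0]<.03)&(L[:,2]>.135)&(L[:,2]<.145)]; print('cap',len(b),b.mean(0),b.min(0),b.max(0))
    s=st(); print('tcp rack',(np.array(s['tool_pos'])-seat(k))@np.c_[EX,EY,Z])
E
python3 - <<'E'
from h import *
cap(3)
E
```

```text
cap 175 [-0.01330779  0.00023716  0.1388635 ] [-0.0599767  -0.01938784  0.13511804] [0.01850418 0.01760369 0.14480028]
t 12.95 pos [0.4815 0.3397 0.1132] rot [-0.385  2.608  0.101] q [ 0.652  0.134  2.233 -0.541  0.338 -0.739] F [-3.8 -1.8 -1. ] w -0.002 g 2.052248641848564
[[-0.836, -0.289, 0.466], [-0.252, 0.957, 0.141], [-0.487, 0.0, -0.873]]
tcp rack [-0.06507026 -0.00019157  0.10115575]
```

Emit:
jog_arm(increments=[[[-0.05, 0, 0.03, 0, 0, 0, -1], [-0.05, 0, 0.03, 0, 0, 0, -1], [0, 0, 0, 0, 0, 0, -1], [0, 0, 0, 0, 0, 0, -1], [0, 0, 0, 0, 0, 0, -1]]])

```text
time: 13.37
tool_pos: [0.4824, 0.3391, 0.111]
tcp_rot: [-0.385, 2.613, 0.096]
wrist_force: [-12.4, -4.4, 2.4]
width: -0.001
grip_force: 6.6
```

Emit:
jog_arm(increments=[[[0.3, 0, -0.17, 0, 0, 0, -1], [0.5, 0, -0.29, 0, 0, 0, -1], [0.5, 0, -0.29, 0, 0, 0, -1], [0.5, 0, -0.29, 0, 0, 0, -1], [0.5, 0, -0.29, 0, 0, 0, -1]]])

```text
time: 13.78
tool_pos: [0.4095, 0.319, 0.1162]
tcp_rot: [-0.385, 2.604, 0.105]
wrist_force: [-0.2, 0.4, -0.1]
width: -0.0
grip_force: 0.0
```

Run:
```python
from h import *
cap(3)
L=frame(LY,T8)
plan((U1+.31*ax,L),(U1+.137*ax,None))
im,d=look('scene'); u,v=proj('scene',seat(3)); u,v=int(u),int(v)
cv2.imwrite('pics/s6.png',cv2.resize(im[v-130:v+40,u-90:u+90],None,fx=3,fy=3))
```

```text
cap 122 [0.00399818 0.00093028 0.13846795] [-0.0126144  -0.01396173  0.13522311] [0.0185948  0.01513812 0.14159704]
t 13.83 pos [0.4066 0.3173 0.1148] rot [-0.385  2.607  0.103] q [ 7.220e-01  2.000e-03  2.374e+00 -6.170e-01  3.560e-01 -6.040e-01] F [-1.1 -0.8 -1.7] w -0.001 g 0.0
[[-0.835, -0.29, 0.467], [-0.252, 0.957, 0.143], [-0.489, 0.001, -0.873]]
tcp rack [-1.43252758e-01  9.19790699e-05  1.02765273e-01]
t 13.83 pos [0.4066 0.3173 0.1148] rot [-0.385  2.607  0.103] q [ 7.220e-01  2.000e-03  2.374e+00 -6.170e-01  3.560e-01 -6.040e-01] F [-1.1 -0.8 -1.7] w -0.001 g 0.0
[[-0.835, -0.29, 0.467], [-0.252, 0.957, 0.143], [-0.489, 0.001, -0.873]]
turn [0.88 3.52 2.56] | 3.5  shift [ -2.47 -11.58  -7.19] | 13.9
turn [0. 0. 0.] | 0.0  shift [0.   0.   5.77] | 5.8
```

View pics/s6.png

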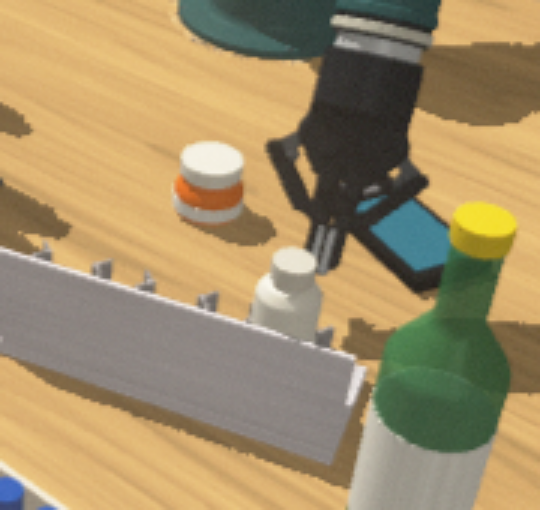

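Old1 is snapped home in clip 3 (cap (294,260), well within the lips, pushed to the panel at 12 N). My rack origin was about 4 mm short along the push, so I correct that. Next: old2.

Emit:
jog_arm(increments=[[[0, 0, -0.2, 0.176, 0.704, 0.512, 1], [0, 0, -0.2, 0.176, 0.704, 0.512, 1], [0, 0, -0.2, 0.176, 0.704, 0.512, 1], [0, 0, -0.2, 0.176, 0.704, 0.512, 1], [0, 0, -0.2, 0.176, 0.704, 0.512, 1]]])

```text
time: 14.3
tool_pos: [0.4004, 0.3173, 0.1447]
tcp_rot: [-0.015, 3.002, 0.004]
wrist_force: [-0.1, 0.2, 0.1]
width: 0.706
grip_force: 0.0
```

Emit:
jog_arm(increments=[[[-0.165, -0.772, -0.42, 0, 0, 0, 1], [-0.165, -0.772, -0.42, 0, 0, 0, 1], [-0.165, -0.772, -0.42, 0, 0, 0, 1], [-0.165, -0.772, -0.42, 0, 0, 0, 1], [-0.165, -0.772, -0.42, 0, 0, 0, 1]]])

```text
time: 14.72
tool_pos: [0.4178, 0.1998, 0.2105]
tcp_rot: [-0.018, 2.999, 0.002]
wrist_force: [0.7, -0.1, -0.3]
width: 1.001
grip_force: 0.0
```

Emit:
jog_arm(increments=[[[-0.165, -0.772, -0.42, 0, 0, 0, 1], [-0.165, -0.772, -0.42, 0, 0, 0, 1], [-0.165, -0.772, -0.42, 0, 0, 0, 1], [-0.165, -0.772, -0.42, 0, 0, 0, 1], [-0.165, -0.772, -0.42, 0, 0, 0, 1]]])

```text
time: 15.13
tool_pos: [0.4347, 0.0835, 0.2767]
tcp_rot: [-0.018, 2.998, 0.001]
wrist_force: [0.5, -0.8, 0.2]
width: 1.002
grip_force: 0.0
```

Emit:
jog_arm(increments=[[[-0.165, -0.772, -0.42, 0, 0, 0, 1], [-0.165, -0.772, -0.42, 0, 0, 0, 1], [-0.165, -0.772, -0.42, 0, 0, 0, 1], [-0.165, -0.772, -0.42, 0, 0, 0, 1], [-0.165, -0.772, -0.42, 0, 0, 0, 1]]])

```text
time: 15.55
tool_pos: [0.4515, -0.0326, 0.3427]
tcp_rot: [-0.018, 2.998, -0.001]
wrist_force: [-0.0, -0.4, -0.2]
width: 0.999
grip_force: 0.0
```

```bash
sed -i 's/^O=np.array.*/&; O=O+.004*EX/; ' h.py
python3 - <<'E'
s=open('h.py').read()
a="O=np.array([.5684,.2775,0]); YW=.295; EX=np.array([np.cos(YW),np.sin(YW),0]); EY=np.array([-EX[1],EX[0],0]); Z=np.array([0,0,1.]); O=O+.004*EX"
assert a in s
from h import *
plan((U1+.137*ax,frame(LY,T8)))
look('top'); im,d=load('top'); P=cloud('top',d).reshape(-1,3)
for c in [(.4794,-.0293),(.5248,-.0288),(.5702,-.0286),(.6157,-.0277)]:
    q=P[(abs(P[:,0]-c[0])<.018)&(abs(P[:,1]-c[1])<.018)&(P[:,2]>.15)&(P[:,2]<.19)]; print(len(q),q.mean(0) if len(q) else '')
E
```

```text
t 15.55 pos [ 0.4515 -0.0326  0.3427] rot [-1.800e-02  2.998e+00 -1.000e-03] q [-0.139 -0.274  2.073  0.021  1.2   -1.728] F [-0.  -0.4 -0.2] w 0.999 g 0.0
[[-0.99, -0.012, 0.143], [-0.012, 1.0, -0.0], [-0.143, -0.002, -0.99]]
turn [-0.02  0.04 -0.  ] | 0.0  shift [-0.07  0.1   5.91] | 5.9
0 
0 
0 
0
```

Emit:
jog_arm(increments=[[[-0.01, 0.02, 0.6, 0, 0, 0, 1], [-0.01, 0.02, 0.6, 0, 0, 0, 1], [-0.01, 0.02, 0.6, 0, 0, 0, 1], [-0.01, 0.02, 0.6, 0, 0, 0, 1], [-0.01, 0.02, 0.6, 0, 0, 0, 1]]])

```text
time: 16.02
tool_pos: [0.4658, -0.0283, 0.252]
tcp_rot: [-0.017, 2.998, -0.001]
wrist_force: [0.5, -1.1, 0.2]
width: 0.995
grip_force: 0.0
```

Emit:
jog_arm(increments=[[[0, 0, 0.6, 0, 0, 0, 1], [0, 0, 0.6, 0, 0, 0, 1], [0, 0, 0.6, 0, 0, 0, 1], [0, 0, 0.6, 0, 0, 0, 1], [0, 0, 0.5, 0, 0, 0, 1]]])

```text
time: 16.43
tool_pos: [0.4777, -0.028, 0.1651]
tcp_rot: [-0.018, 3.0, -0.001]
wrist_force: [-1.0, -0.2, -0.6]
width: 1.003
grip_force: 0.0
```

Emit:
jog_arm(increments=[[[0, 0, 0, 0, 0, 0, -1], [0, 0, 0, 0, 0, 0, -1], [0, 0, 0, 0, 0, 0, -1], [0, 0, 0, 0, 0, 0, -1], [0, 0, 0, 0, 0, 0, -1]]])

```text
time: 16.85
tool_pos: [0.4775, -0.0279, 0.1669]
tcp_rot: [-0.018, 2.999, -0.001]
wrist_force: [0.8, -0.4, 1.7]
width: 0.53
grip_force: 40.9
```

Emit:
jog_arm(increments=[[[0, 0, 0, 0, 0, 0, -1], [0, 0, 0, 0, 0, 0, -1], [0, 0, 0, 0, 0, 0, -1], [0, 0, 0, 0, 0, 0, -1], [0, 0, -0.2, 0, 0, 0, -1]]])

```text
time: 17.27
tool_pos: [0.4764, -0.0277, 0.1717]
tcp_rot: [-0.017, 2.999, -0.0]
wrist_force: [5.3, -0.4, -2.3]
width: 0.528
grip_force: 41.2
```

Emit:
jog_arm(increments=[[[0, 0, -0.3, 0, 0, 0, -1], [0, 0, -0.4, 0, 0, 0, -1], [0, 0, -0.5, 0, 0, 0, -1], [0, 0, -0.5, 0, 0, 0, -1], [0, 0, -0.5, 0, 0, 0, -1]]])

```text
time: 17.68
tool_pos: [0.4654, -0.0276, 0.2367]
tcp_rot: [-0.018, 3.004, 0.001]
wrist_force: [1.8, 0.6, -2.4]
width: 0.528
grip_force: 41.2
```

Emit:
jog_arm(increments=[[[0, 0, -0.6, 0, 0, 0, -1], [0, 0, -0.6, 0, 0, 0, -1], [0, 0, -0.6, 0, 0, 0, -1], [0, 0, -0.6, 0, 0, 0, -1], [0, 0, -0.6, 0, 0, 0, -1]]])

```text
time: 18.1
tool_pos: [0.4522, -0.0276, 0.3253]
tcp_rot: [-0.018, 3.006, 0.001]
wrist_force: [1.4, 0.1, -1.7]
width: 0.53
grip_force: 41.2
```

Run:
```python
from h import *
P=seat(2)-.042*EX+.137*Z
plan((P+.1*Z,frame(YW,0)),(P,None))
```

```text
t 18.1 pos [ 0.4522 -0.0276  0.3253] rot [-1.800e-02  3.006e+00  1.000e-03] q [-0.127 -0.259  2.093  0.02   1.173 -1.716] F [ 1.4  0.1 -1.7] w 0.53 g 41.20296657085419
[[-0.991, -0.012, 0.135], [-0.012, 1.0, 0.001], [-0.135, -0.0, -0.991]]
turn [-0.19  1.29 -2.7 ] | 2.7  shift [-5.4   8.61  2.54] | 10.5
turn [0. 0. 0.] | 0.0  shift [0.   0.   3.33] | 3.3
```

Emit:
jog_arm(increments=[[[0, 0, 0, -0.038, 0.262, -0.54, -1], [0, 0, 0, -0.038, 0.262, -0.54, -1], [0, 0, 0, -0.038, 0.262, -0.54, -1], [0, 0, 0, -0.038, 0.262, -0.54, -1], [0, 0, 0, -0.038, 0.262, -0.54, -1]]])

```text
time: 18.52
tool_pos: [0.4525, -0.0277, 0.3247]
tcp_rot: [0.465, -3.103, -0.001]
wrist_force: [-0.4, 0.3, -1.5]
width: 0.528
grip_force: 41.3
```

Emit:
jog_arm(increments=[[[-0.36, 0.574, 0.17, 0, 0, 0, -1], [-0.36, 0.574, 0.17, 0, 0, 0, -1], [-0.36, 0.574, 0.17, 0, 0, 0, -1], [-0.36, 0.574, 0.17, 0, 0, 0, -1], [-0.36, 0.574, 0.17, 0, 0, 0, -1]]])

```text
time: 18.93
tool_pos: [0.4793, 0.071, 0.2989]
tcp_rot: [0.461, -3.105, 0.001]
wrist_force: [0.1, 0.3, -1.9]
width: 0.531
grip_force: 41.5
```

Emit:
jog_arm(increments=[[[-0.36, 0.574, 0.17, 0, 0, 0, -1], [-0.36, 0.574, 0.17, 0, 0, 0, -1], [-0.36, 0.574, 0.17, 0, 0, 0, -1], [-0.36, 0.574, 0.17, 0, 0, 0, -1], [-0.36, 0.574, 0.17, 0, 0, 0, -1]]])

```text
time: 19.35
tool_pos: [0.5059, 0.169, 0.2733]
tcp_rot: [0.461, -3.105, 0.001]
wrist_force: [-0.5, 0.5, -2.4]
width: 0.53
grip_force: 41.5
```

Emit:
jog_arm(increments=[[[-0.36, 0.574, 0.17, 0, 0, 0, -1], [-0.36, 0.574, 0.17, 0, 0, 0, -1], [-0.36, 0.574, 0.17, 0, 0, 0, -1], [-0.36, 0.574, 0.17, 0, 0, 0, -1], [-0.36, 0.574, 0.17, 0, 0, 0, -1]]])

```text
time: 19.77
tool_pos: [0.5326, 0.2669, 0.2477]
tcp_rot: [0.462, -3.105, 0.002]
wrist_force: [0.9, -0.5, -1.9]
width: 0.531
grip_force: 41.5
```

Emit:
jog_arm(increments=[[[0, 0, 0.4, 0, 0, 0, -1], [0, 0, 0.4, 0, 0, 0, -1], [0, 0, 0.4, 0, 0, 0, -1], [0, 0, 0.4, 0, 0, 0, -1], [0, 0, 0.4, 0, 0, 0, -1]]])

```text
time: 20.18
tool_pos: [0.533, 0.2653, 0.1874]
tcp_rot: [0.46, -3.107, 0.002]
wrist_force: [-0.1, 0.4, -2.2]
width: 0.526
grip_force: 41.6
```

Run:
```python
from h import *
P=seat(2)-.042*EX+.137*Z
plan((P,frame(YW,0)))
```

```text
t 20.18 pos [0.533  0.2653 0.1874] rot [ 4.600e-01 -3.107e+00  2.000e-03] q [ 4.200e-01  2.140e-01  1.892e+00 -1.000e-03  1.037e+00 -1.444e+00] F [-0.1  0.4 -2.2] w 0.526 g 41.64126813411713
[[-0.957, -0.29, -0.001], [-0.29, 0.957, -0.001], [0.001, -0.001, -1.0]]
turn [-0.01 -0.01 -0.01] | 0.0  shift [0.02 0.05 1.28] | 1.3
```

Emit:
jog_arm(increments=[[[0, 0.02, 0.3, 0, 0, 0, -1], [0, 0.02, 0.3, 0, 0, 0, -1], [0, 0, 0.3, 0, 0, 0, -1], [0, 0, 0.25, 0, 0, 0, -1], [0, 0, 0.1, 0, 0, 0, -1]]])

```text
time: 20.6
tool_pos: [0.5329, 0.2671, 0.1503]
tcp_rot: [0.461, -3.107, 0.002]
wrist_force: [0.1, 0.2, -1.8]
width: 0.53
grip_force: 41.6
```

Emit:
jog_arm(increments=[[[0, 0, 0.05, 0, 0, 0, -1], [0, 0, 0.05, 0, 0, 0, -1], [0, 0, 0, 0, 0, 0, -1], [0, 0, 0, 0, 0, 0, -1], [0, 0, 0, 0, 0, 0, -1]]])

```text
time: 21.02
tool_pos: [0.5339, 0.2678, 0.1494]
tcp_rot: [-0.461, 3.105, -0.0]
wrist_force: [-0.3, 0.5, 0.9]
width: 0.528
grip_force: 41.9
```

Emit:
jog_arm(increments=[[[0, 0, 0.04, 0, 0, 0, -1], [0, 0, 0, 0, 0, 0, -1], [0, 0, 0, 0, 0, 0, -1], [0, 0, 0, 0, 0, 0, -1], [0, 0, 0, 0, 0, 0, -1]]])

```text
time: 21.43
tool_pos: [0.5346, 0.268, 0.1491]
tcp_rot: [-0.461, 3.103, 0.0]
wrist_force: [0.7, 0.1, 4.8]
width: 0.528
grip_force: 42.2
```

Emit:
jog_arm(increments=[[[0, 0, 0, 0, 0, 0, 0.4], [0, 0, 0, 0, 0, 0, 0.4], [0, 0, 0, 0, 0, 0, 0.4], [0, 0, -0.1, 0, 0, 0, 0.4], [0, 0, -0.1, 0, 0, 0, 0.4]]])

```text
time: 21.85
tool_pos: [0.5329, 0.2673, 0.153]
tcp_rot: [0.462, -3.107, 0.001]
wrist_force: [0.4, -0.3, 0.5]
width: 0.702
grip_force: 0.0
```

Emit:
jog_arm(increments=[[[0.3, 0, 0, 0, 0, 0, 0.4], [0.4, 0, 0, 0, 0, 0, 0.4], [0.6, 0, 0, 0, 0, 0, 0.4], [0.7, 0, 0, 0, 0, 0, 0.4], [0.7, 0, 0, 0, 0, 0, 0.4]]])

```text
time: 22.27
tool_pos: [0.4547, 0.2435, 0.1534]
tcp_rot: [-0.461, 3.107, -0.001]
wrist_force: [0.2, -0.5, 0.6]
width: 0.701
grip_force: 0.0
```

Emit:
jog_arm(increments=[[[0, 0, 0, 0, -1, 0, -1], [0, 0, 0, 0, -1, 0, -1], [0, 0, 0, 0, -1, 0, -1], [0, 0, 0, 0, -1, 0, -1], [0, 0, 0, 0, -1, 0, -1]]])

```text
time: 22.68
tool_pos: [0.4553, 0.244, 0.1542]
tcp_rot: [-0.385, 2.587, 0.106]
wrist_force: [0.8, -0.7, -0.0]
width: 0.002
grip_force: 0.0
```

Run:
```python
from h import *
def push(k,x): return seat(k)*[1,1,0]+x*EX+.1137*Z
cap(2)
plan((push(2,-.125),frame(YW,np.radians(30))),(push(2,-.067),None))
```

```text
cap 103 [-0.03484295  0.00075181  0.13849613] [-0.05189371 -0.01394951  0.13536702] [-0.02057971  0.01482137  0.14058055]
t 22.73 pos [0.4517 0.2424 0.1509] rot [-0.385  2.589  0.104] q [ 0.499 -0.096  2.384 -0.302  0.35  -1.111] F [-2.4 -1.3 -3. ] w 0.001 g 0.0
[[-0.826, -0.291, 0.482], [-0.252, 0.957, 0.147], [-0.504, -0.0, -0.864]]
tcp rack [-0.12587107  0.00032602  0.13885755]
t 22.73 pos [0.4517 0.2424 0.1509] rot [-0.385  2.589  0.104] q [ 0.499 -0.096  2.384 -0.302  0.35  -1.111] F [-2.4 -1.3 -3. ] w 0.001 g 0.0
[[-0.826, -0.291, 0.482], [-0.252, 0.957, 0.147], [-0.504, -0.0, -0.864]]
turn [0.   0.04 0.01] | 0.0  shift [ 0.59 -0.01  1.09] | 1.2
turn [0. 0. 0.] | 0.0  shift [-1.67  0.    0.97] | 1.9
```

Emit:
jog_arm(increments=[[[0.12, 0, 0.22, 0, 0, 0, -1], [0.12, 0, 0.22, 0, 0, 0, -1], [0.12, 0, 0.22, 0, 0, 0, -1], [0.12, 0, 0.22, 0, 0, 0, -1], [0.12, 0, 0.22, 0, 0, 0, -1]]])

```text
time: 23.15
tool_pos: [0.4579, 0.2445, 0.1153]
tcp_rot: [-0.385, 2.593, 0.102]
wrist_force: [-0.0, -0.2, 0.6]
width: 0.0
grip_force: 0.0
```

Emit:
jog_arm(increments=[[[-0.16, 0, 0.092, 0, 0, 0, -1], [-0.16, 0, 0.092, 0, 0, 0, -1], [-0.16, 0, 0.092, 0, 0, 0, -1], [-0.16, 0, 0.092, 0, 0, 0, -1], [-0.16, 0, 0.092, 0, 0, 0, -1]]])

```text
time: 23.57
tool_pos: [0.4821, 0.2511, 0.1143]
tcp_rot: [-0.385, 2.598, 0.099]
wrist_force: [-10.6, -3.1, 1.5]
width: 0.001
grip_force: 5.3
```

Emit:
jog_arm(increments=[[[-0.12, 0, 0.065, 0, 0, 0, -1], [-0.12, 0, 0.065, 0, 0, 0, -1], [-0.12, 0, 0.065, 0, 0, 0, -1], [-0.12, 0, 0.065, 0, 0, 0, -1], [-0.12, 0, 0.065, 0, 0, 0, -1]]])

```text
time: 23.98
tool_pos: [0.5043, 0.2589, 0.1174]
tcp_rot: [-0.385, 2.59, 0.104]
wrist_force: [-0.4, -0.1, -0.0]
width: -0.0
grip_force: 0.0
```

Emit:
jog_arm(increments=[[[-0.1, 0, 0.055, 0, 0, 0, -1], [-0.05, 0, 0.03, 0, 0, 0, -1], [-0.05, 0, 0.03, 0, 0, 0, -1], [0, 0, 0, 0, 0, 0, -1], [0, 0, 0, 0, 0, 0, -1]]])

```text
time: 24.4
tool_pos: [0.5061, 0.2581, 0.1132]
tcp_rot: [-0.386, 2.602, 0.097]
wrist_force: [-11.2, -2.7, 0.4]
width: -0.001
grip_force: 5.7
```

Run:
```python
from h import *
cap(2)
```

```text
cap 112 [-0.00017815  0.00116454  0.13844745] [-0.05987467 -0.01417113  0.13519637] [0.01524659 0.01502119 0.14198113]
t 24.45 pos [0.5061 0.2581 0.1133] rot [-0.386  2.602  0.097] q [ 0.471  0.085  2.291 -0.34   0.273 -1.089] F [-11.8  -3.1   0.9] w 0.004 g 5.682300142943859
[[-0.833, -0.289, 0.472], [-0.253, 0.957, 0.14], [-0.492, -0.003, -0.87]]
tcp rack [-0.06925139 -0.00042629  0.10125063]
```

Emit:
jog_arm(increments=[[[-0.04, 0, 0.025, 0, 0, 0, -1], [0, 0, 0, 0, 0, 0, -1], [0, 0, 0, 0, 0, 0, -1], [0, 0, 0, 0, 0, 0, -1], [0, 0, 0, 0, 0, 0, -1]]])

```text
time: 24.87
tool_pos: [0.5064, 0.258, 0.1124]
tcp_rot: [-0.386, 2.604, 0.096]
wrist_force: [-13.3, -3.9, 1.1]
width: 0.001
grip_force: 7.3
```

Emit:
jog_arm(increments=[[[0.3, 0, -0.17, 0, 0, 0, -1], [0.5, 0, -0.29, 0, 0, 0, -1], [0.5, 0, -0.29, 0, 0, 0, -1], [0.5, 0, -0.29, 0, 0, 0, -1], [0.3, 0, -0.4, 0, 0, 0, -1]]])

```text
time: 25.28
tool_pos: [0.4371, 0.2381, 0.122]
tcp_rot: [-0.386, 2.593, 0.102]
wrist_force: [-0.9, -0.7, -0.5]
width: 0.001
grip_force: 0.0
```

Emit:
jog_arm(increments=[[[0, 0, -0.4, 0.176, 0.704, 0.512, 1], [0, 0, -0.4, 0.176, 0.704, 0.512, 1], [0, 0, -0.4, 0.176, 0.704, 0.512, 1], [0, 0, -0.4, 0.176, 0.704, 0.512, 1], [0, 0, -0.4, 0.176, 0.704, 0.512, 1]]])

```text
time: 25.7
tool_pos: [0.4173, 0.2344, 0.18]
tcp_rot: [-0.016, 2.989, 0.006]
wrist_force: [0.4, 0.4, -0.1]
width: 0.71
grip_force: 0.0
```

Run:
```python
from h import *
cap(2);cap(3)
plan((U1+.28*ax,frame(LY,T8)),(U1+.137*ax,None))
```

```text
cap 108 [-2.31578430e-05  1.06181550e-03  1.38426654e-01] [-0.01765456 -0.01458608  0.13503916] [0.01411291 0.01534882 0.1414437 ]
t 25.75 pos [0.4203 0.2358 0.1833] rot [-0.012  2.986  0.009] q [ 0.498 -0.062  2.205 -0.09   0.861 -1.027] F [2.5 0.9 1.4] w 0.791 g 0.0
[[-0.988, -0.008, 0.155], [-0.008, 1.0, 0.007], [-0.155, 0.006, -0.988]]
tcp rack [-0.15785168  0.00312353  0.17129953]
cap 121 [-0.00034049  0.0009056   0.13839498] [-0.01620855 -0.01440656  0.13511021] [0.01424336 0.01497339 0.14127857]
t 25.8 pos [0.4208 0.2357 0.1821] rot [-0.018  2.981  0.01 ] q [ 0.499 -0.062  2.208 -0.093  0.852 -1.028] F [ 1.   0.4 -0.1] w 0.875 g 0.0
[[-0.987, -0.013, 0.16], [-0.011, 1.0, 0.008], [-0.16, 0.006, -0.987]]
tcp rack [-0.15740761 -0.08212154  0.17005902]
t 25.8 pos [0.4208 0.2357 0.1821] rot [-0.018  2.981  0.01 ] q [ 0.499 -0.062  2.208 -0.093  0.852 -1.028] F [ 1.   0.4 -0.1] w 0.875 g 0.0
[[-0.987, -0.013, 0.16], [-0.011, 1.0, 0.008], [-0.16, 0.006, -0.987]]
turn [ 0.06  0.2  -0.  ] | 0.2  shift [-1.72 -8.85 -4.03] | 9.9
turn [0. 0. 0.] | 0.0  shift [-0.    0.    4.77] | 4.8
```

Both clips consistent (cap offsets equal, under 1 mm sideways). Fetch old3.

Emit:
jog_arm(increments=[[[-0.17, -0.885, -0.4, 0.012, 0.04, 0, 1], [-0.17, -0.885, -0.4, 0.012, 0.04, 0, 1], [-0.17, -0.885, -0.4, 0.012, 0.04, 0, 1], [-0.17, -0.885, -0.4, 0.012, 0.04, 0, 1], [-0.17, -0.885, -0.4, 0.012, 0.04, 0, 1]]])

```text
time: 26.22
tool_pos: [0.4349, 0.0999, 0.2409]
tcp_rot: [-0.022, 3.007, -0.007]
wrist_force: [0.4, -0.4, 0.7]
width: 0.995
grip_force: 0.0
```

Emit:
jog_arm(increments=[[[-0.17, -0.885, -0.4, 0, 0, 0, 1], [-0.17, -0.885, -0.4, 0, 0, 0, 1], [-0.17, -0.885, -0.4, 0, 0, 0, 1], [-0.17, -0.885, -0.4, 0, 0, 0, 1], [-0.17, -0.885, -0.4, 0, 0, 0, 1]]])

```text
time: 26.63
tool_pos: [0.4539, -0.0327, 0.3044]
tcp_rot: [-0.021, 3.007, -0.008]
wrist_force: [0.2, -0.8, -0.1]
width: 0.999
grip_force: 0.0
```

Run:
```python
from h import *
plan((U1+.137*ax,frame(LY,T8)))
```

```text
t 26.63 pos [ 0.4539 -0.0327  0.3044] rot [-0.021  3.007 -0.008] q [-0.135 -0.241  2.118  0.015  1.13  -1.725] F [ 0.2 -0.8 -0.1] w 0.999 g 0.0
[[-0.991, -0.013, 0.135], [-0.014, 1.0, -0.004], [-0.135, -0.006, -0.991]]
turn [-0.06 -0.04  0.02] | 0.1  shift [-0.17  0.11  4.63] | 4.6
```

Emit:
jog_arm(increments=[[[-0.04, 0.02, 0.46, -0.012, -0.008, 0.004, 1], [-0.04, 0.02, 0.46, -0.012, -0.008, 0.004, 1], [-0.04, 0.02, 0.46, -0.012, -0.008, 0.004, 1], [-0.04, 0.02, 0.46, -0.012, -0.008, 0.004, 1], [0, 0.02, 0.46, -0.012, -0.008, 0.004, 1]]])

```text
time: 27.05
tool_pos: [0.4681, -0.0286, 0.2355]
tcp_rot: [-0.017, 3.002, 0.002]
wrist_force: [0.4, 0.9, -0.2]
width: 1.0
grip_force: 0.0
```

Emit:
jog_arm(increments=[[[0, 0, 0.46, 0, 0, 0, 1], [0, 0, 0.46, 0, 0, 0, 1], [0, 0, 0.46, 0, 0, 0, 1], [0, 0, 0.46, 0, 0, 0, 1], [0, 0, 0.46, 0, 0, 0, 1]]])

```text
time: 27.47
tool_pos: [0.4772, -0.0281, 0.167]
tcp_rot: [-0.018, 3.003, 0.002]
wrist_force: [-0.6, 0.1, 0.3]
width: 1.0
grip_force: 0.0
```

Emit:
jog_arm(increments=[[[0, 0, 0, 0, 0, 0, -1], [0, 0, 0, 0, 0, 0, -1], [0, 0, 0, 0, 0, 0, -1], [0, 0, 0, 0, 0, 0, -1], [0, 0, 0, 0, 0, 0, -1]]])

```text
time: 27.88
tool_pos: [0.4777, -0.0279, 0.1692]
tcp_rot: [-0.017, 3.003, 0.003]
wrist_force: [0.8, -0.6, -1.3]
width: 0.529
grip_force: 41.0
```

Emit:
jog_arm(increments=[[[0, 0, 0, 0, 0, 0, -1], [0, 0, 0, 0, 0, 0, -1], [0, 0, 0, 0, 0, 0, -1], [0, 0, 0, 0, 0, 0, -1], [0, 0, -0.2, 0, 0, 0, -1]]])

```text
time: 28.3
tool_pos: [0.4768, -0.0279, 0.1741]
tcp_rot: [-0.016, 3.004, 0.004]
wrist_force: [2.8, 0.0, -2.1]
width: 0.526
grip_force: 41.3
```

Emit:
jog_arm(increments=[[[0, 0, -0.3, 0, 0, 0, -1], [0, 0, -0.4, 0, 0, 0, -1], [0, 0, -0.5, 0, 0, 0, -1], [0, 0, -0.5, 0, 0, 0, -1], [0, 0, -0.5, 0, 0, 0, -1]]])

```text
time: 28.72
tool_pos: [0.4669, -0.028, 0.2407]
tcp_rot: [-0.016, 3.006, 0.004]
wrist_force: [0.3, 0.6, -2.0]
width: 0.529
grip_force: 41.2
```

Emit:
jog_arm(increments=[[[0, 0, -0.6, 0, 0, 0, -1], [0, 0, -0.6, 0, 0, 0, -1], [0, 0, -0.6, 0, 0, 0, -1], [0, 0, -0.6, 0, 0, 0, -1], [0, 0, -0.6, 0, 0, 0, -1]]])

```text
time: 29.13
tool_pos: [0.4539, -0.0283, 0.3296]
tcp_rot: [-0.016, 3.007, 0.004]
wrist_force: [1.2, -0.6, -2.2]
width: 0.534
grip_force: 41.2
```

Run:
```python
from h import *
P=seat(1)-.042*EX+.137*Z
plan((P+.1*Z,frame(YW,0)),(P,None))
```

```text
t 29.13 pos [ 0.4539 -0.0283  0.3296] rot [-0.016  3.007  0.004] q [-0.13  -0.257  2.084  0.022  1.182 -1.718] F [ 1.2 -0.6 -2.2] w 0.534 g 41.19420289993286
[[-0.991, -0.011, 0.134], [-0.011, 1.0, 0.003], [-0.134, 0.002, -0.991]]
turn [-0.16  1.28 -2.71] | 2.7  shift [-5.35  5.81  2.69] | 8.3
turn [0. 0. 0.] | 0.0  shift [0.   0.   3.33] | 3.3
```

Emit:
jog_arm(increments=[[[0, 0, 0, -0.032, 0.256, -0.542, -1], [0, 0, 0, -0.032, 0.256, -0.542, -1], [0, 0, 0, -0.032, 0.256, -0.542, -1], [0, 0, 0, -0.032, 0.256, -0.542, -1], [0, 0, 0, -0.032, 0.256, -0.542, -1]]])

```text
time: 29.55
tool_pos: [0.4543, -0.0284, 0.3291]
tcp_rot: [0.466, -3.106, 0.001]
wrist_force: [0.4, 0.1, -2.0]
width: 0.532
grip_force: 41.1
```

Emit:
jog_arm(increments=[[[-0.535, 0.581, 0.26, 0, 0, 0, -1], [-0.535, 0.581, 0.26, 0, 0, 0, -1], [-0.535, 0.581, 0.26, 0, 0, 0, -1], [-0.535, 0.581, 0.26, 0, 0, 0, -1], [-0.535, 0.581, 0.26, 0, 0, 0, -1]]])

```text
time: 29.97
tool_pos: [0.5062, 0.0792, 0.2896]
tcp_rot: [-0.461, 3.107, -0.001]
wrist_force: [1.2, -1.1, -1.0]
width: 0.527
grip_force: 41.4
```

Emit:
jog_arm(increments=[[[-0.535, 0.581, 0.26, 0, 0, 0, -1], [-0.535, 0.581, 0.26, 0, 0, 0, -1], [-0.535, 0.581, 0.26, 0, 0, 0, -1], [-0.535, 0.581, 0.26, 0, 0, 0, -1], [-0.535, 0.581, 0.26, 0, 0, 0, -1]]])

```text
time: 30.38
tool_pos: [0.5578, 0.1859, 0.2506]
tcp_rot: [0.462, -3.107, 0.002]
wrist_force: [1.6, -0.5, -1.2]
width: 0.528
grip_force: 41.4
```

Emit:
jog_arm(increments=[[[0, 0, 0.4, 0, 0, 0, -1], [0, 0, 0.4, 0, 0, 0, -1], [0, 0, 0.4, 0, 0, 0, -1], [0, 0, 0.4, 0, 0, 0, -1], [0, 0, 0.4, 0, 0, 0, -1]]])

```text
time: 30.8
tool_pos: [0.5576, 0.184, 0.1896]
tcp_rot: [-0.46, 3.107, -0.002]
wrist_force: [-1.1, -0.5, -2.4]
width: 0.529
grip_force: 41.5
```

Run:
```python
from h import *
P=seat(1)-.042*EX+.139*Z
plan((P,frame(YW,0)))
```

```text
t 30.8 pos [0.5576 0.184  0.1896] rot [-4.600e-01  3.107e+00 -2.000e-03] q [ 2.770e-01  1.960e-01  1.908e+00 -1.000e-03  1.037e+00 -1.587e+00] F [-1.1 -0.5 -2.4] w 0.529 g 41.536540389060974
[[-0.957, -0.29, 0.001], [-0.29, 0.957, -0.001], [-0.0, -0.001, -1.0]]
turn [-0.01  0.   -0.01] | 0.0  shift [0.02 0.04 1.29] | 1.3
```

Emit:
jog_arm(increments=[[[0, 0.02, 0.3, 0, 0, 0, -1], [0, 0.02, 0.3, 0, 0, 0, -1], [0, 0, 0.3, 0, 0, 0, -1], [0, 0, 0.25, 0, 0, 0, -1], [0, 0, 0.1, 0, 0, 0, -1]]])

```text
time: 31.22
tool_pos: [0.5575, 0.1858, 0.152]
tcp_rot: [0.461, -3.107, 0.002]
wrist_force: [-0.0, -0.5, -2.4]
width: 0.527
grip_force: 41.5
```

Emit:
jog_arm(increments=[[[0, 0, 0.05, 0, 0, 0, -1], [0, 0, 0.05, 0, 0, 0, -1], [0, 0, 0, 0, 0, 0, -1], [0, 0, 0, 0, 0, 0, -1], [0, 0, 0, 0, 0, 0, -1]]])

```text
time: 31.63
tool_pos: [0.5587, 0.1863, 0.1511]
tcp_rot: [-0.461, 3.104, -0.001]
wrist_force: [0.1, 0.0, 0.7]
width: 0.529
grip_force: 41.7
```

Emit:
jog_arm(increments=[[[0, 0, 0.04, 0, 0, 0, -1], [0, 0, 0, 0, 0, 0, -1], [0, 0, 0, 0, 0, 0, -1], [0, 0, 0, 0, 0, 0, -1], [0, 0, 0, 0, 0, 0, -1]]])

```text
time: 32.05
tool_pos: [0.5592, 0.1864, 0.151]
tcp_rot: [-0.461, 3.103, -0.001]
wrist_force: [-1.3, -0.2, 6.0]
width: 0.529
grip_force: 42.3
```

Emit:
jog_arm(increments=[[[0, 0, 0, 0, 0, 0, 0.4], [0, 0, 0, 0, 0, 0, 0.4], [0, 0, 0, 0, 0, 0, 0.4], [0, 0, -0.1, 0, 0, 0, 0.4], [0, 0, -0.1, 0, 0, 0, 0.4]]])

```text
time: 32.47
tool_pos: [0.5577, 0.186, 0.1549]
tcp_rot: [-0.462, 3.107, -0.001]
wrist_force: [-0.1, 0.9, -0.0]
width: 0.7
grip_force: 0.0
```

Emit:
jog_arm(increments=[[[0.3, 0, 0, 0, 0, 0, 0.4], [0.4, 0, 0, 0, 0, 0, 0.4], [0.6, 0, 0, 0, 0, 0, 0.4], [0.7, 0, 0, 0, 0, 0, 0.4], [0.7, 0, 0, 0, 0, 0, 0.4]]])

```text
time: 32.88
tool_pos: [0.4793, 0.1622, 0.155]
tcp_rot: [-0.462, 3.106, -0.001]
wrist_force: [0.5, -0.1, 0.5]
width: 0.698
grip_force: 0.0
```

Emit:
jog_arm(increments=[[[0, 0, 0, 0, -1, 0, -1], [0, 0, 0, 0, -1, 0, -1], [0, 0, 0, 0, -1, 0, -1], [0, 0, 0, 0, -1, 0, -1], [0, 0, 0, 0, -1, 0, -1]]])

```text
time: 33.3
tool_pos: [0.4801, 0.1624, 0.1559]
tcp_rot: [-0.385, 2.586, 0.103]
wrist_force: [0.4, 0.2, -0.7]
width: 0.003
grip_force: 0.0
```

Run:
```python
from h import *
def push(k,x): return seat(k)*[1,1,0]+x*EX+.1137*Z
cap(1)
plan((push(1,-.125),frame(YW,np.radians(30))),(push(1,-.067),None))
```

```text
cap 94 [-0.03658843  0.00065405  0.13821987] [-0.05374869 -0.01469657  0.13508976] [-0.02030354  0.01454388  0.14042297]
t 33.35 pos [0.4762 0.1613 0.1524] rot [-0.385  2.588  0.103] q [ 0.271 -0.129  2.408  0.034  0.333 -1.625] F [-3.1 -0.1 -1.5] w 0.002 g 0.0
[[-0.826, -0.291, 0.483], [-0.252, 0.957, 0.146], [-0.505, -0.001, -0.863]]
tcp rack [-0.12599966  0.00066289  0.14039936]
t 33.35 pos [0.4762 0.1613 0.1524] rot [-0.385  2.588  0.103] q [ 0.271 -0.129  2.408  0.034  0.333 -1.625] F [-3.1 -0.1 -1.5] w 0.002 g 0.0
[[-0.826, -0.291, 0.483], [-0.252, 0.957, 0.146], [-0.505, -0.001, -0.863]]
turn [-0.01  0.05  0.01] | 0.1  shift [ 0.62 -0.02  1.13] | 1.3
turn [0. 0. 0.] | 0.0  shift [-1.67 -0.    0.97] | 1.9
```

Emit:
jog_arm(increments=[[[0.12, 0, 0.23, 0, 0, 0, -1], [0.12, 0, 0.23, 0, 0, 0, -1], [0.12, 0, 0.23, 0, 0, 0, -1], [0.12, 0, 0.23, 0, 0, 0, -1], [0.12, 0, 0.23, 0, 0, 0, -1]]])

```text
time: 33.77
tool_pos: [0.4832, 0.1633, 0.1156]
tcp_rot: [-0.386, 2.592, 0.102]
wrist_force: [-0.3, -0.0, 0.6]
width: -0.004
grip_force: 0.0
```

Emit:
jog_arm(increments=[[[-0.16, 0, 0.094, 0, 0, 0, -1], [-0.16, 0, 0.094, 0, 0, 0, -1], [-0.16, 0, 0.094, 0, 0, 0, -1], [-0.16, 0, 0.094, 0, 0, 0, -1], [-0.16, 0, 0.094, 0, 0, 0, -1]]])

```text
time: 34.18
tool_pos: [0.5069, 0.1706, 0.1141]
tcp_rot: [-0.387, 2.599, 0.101]
wrist_force: [-10.2, -3.4, 1.8]
width: 0.002
grip_force: 5.3
```

Emit:
jog_arm(increments=[[[-0.12, 0, 0.065, 0, 0, 0, -1], [-0.12, 0, 0.065, 0, 0, 0, -1], [-0.12, 0, 0.065, 0, 0, 0, -1], [-0.12, 0, 0.065, 0, 0, 0, -1], [-0.12, 0, 0.065, 0, 0, 0, -1]]])

```text
time: 34.6
tool_pos: [0.5297, 0.1774, 0.1175]
tcp_rot: [-0.385, 2.59, 0.102]
wrist_force: [-12.1, -4.2, 4.9]
width: -0.002
grip_force: 7.6
```

Emit:
jog_arm(increments=[[[-0.1, 0, 0.055, 0, 0, 0, -1], [-0.05, 0, 0.03, 0, 0, 0, -1], [-0.05, 0, 0.03, 0, 0, 0, -1], [-0.04, 0, 0.025, 0, 0, 0, -1], [0, 0, 0, 0, 0, 0, -1]]])

```text
time: 35.02
tool_pos: [0.5307, 0.178, 0.1118]
tcp_rot: [-0.388, 2.607, 0.1]
wrist_force: [-14.8, -3.5, 1.6]
width: -0.002
grip_force: 7.7
```

Run:
```python
from h import *
cap(1)
```

```text
cap 103 [-0.0012274   0.00145794  0.13848097] [-0.05946534 -0.01345218  0.13542528] [0.01465404 0.01595378 0.14072492]
t 35.07 pos [0.5307 0.178  0.1118] rot [-0.388  2.607  0.1  ] q [ 0.274  0.068  2.311  0.04   0.252 -1.628] F [-15.3  -4.5   0.8] w 0.003 g 7.574649229645729
[[-0.835, -0.291, 0.467], [-0.254, 0.957, 0.142], [-0.488, -0.001, -0.873]]
tcp rack [-0.06904574  0.00075841  0.09978404]
```

Emit:
jog_arm(increments=[[[0.3, 0, -0.17, 0, 0, 0, -1], [0.5, 0, -0.29, 0, 0, 0, -1], [0.5, 0, -0.29, 0, 0, 0, -1], [0.5, 0, -0.29, 0, 0, 0, -1], [0.3, 0, -0.4, 0, 0, 0, -1]]])

```text
time: 35.48
tool_pos: [0.4627, 0.1571, 0.1221]
tcp_rot: [-0.385, 2.592, 0.102]
wrist_force: [0.3, 0.5, -0.5]
width: 0.001
grip_force: 0.0
```

Emit:
jog_arm(increments=[[[0, 0, -0.8, 0.176, 0.704, 0.512, 1], [0, 0, -0.8, 0.176, 0.704, 0.512, 1], [0, 0, -0.8, 0.176, 0.704, 0.512, 1], [0, 0, -0.8, 0.176, 0.704, 0.512, 1], [0, 0, -0.8, 0.176, 0.704, 0.512, 1]]])

```text
time: 35.9
tool_pos: [0.421, 0.1478, 0.2362]
tcp_rot: [-0.016, 2.987, 0.004]
wrist_force: [1.1, -0.5, -0.5]
width: 0.711
grip_force: 0.0
```

Emit:
jog_arm(increments=[[[0, 0, 0, 0, 0, 0, 1], [0, 0, 0, 0, 0, 0, 1], [0, 0, 0, 0, 0, 0, 1], [0, 0, 0, 0, 0, 0, 1], [0, 0, 0, 0, 0, 0, 1]]])

```text
time: 36.32
tool_pos: [0.4198, 0.1472, 0.2318]
tcp_rot: [-0.02, 2.989, 0.003]
wrist_force: [-0.3, -0.0, -0.4]
width: 0.999
grip_force: 0.0
```

```bash
cat >> h.py <<'E'
def blob(name,c,r,z0,z1):
    im,d=load(name); P=cloud(name,d).reshape(-1,3)
    q=P[(np.hypot(P[:,0]-c[0],P[:,1]-c[1])<r)&(P[:,2]>z0)&(P[:,2]<z1)]
    return (len(q),np.round(q.mean(0),4),np.round((q.min(0)+q.max(0))/2,4)) if len(q) else 0
def trayfit():
    im,d=load('top'); P=cloud('top',d); Q=P[100:260,280:440].reshape(-1,3); q=Q[(Q[:,2]>.022)&(Q[:,2]<.036)]
    r=cv2.minAreaRect((q[:,:2]*1000).astype(np.float32)); return np.round(r[0],1),np.round(r[1],1),round(r[2],2),len(q)
E
python3 - <<'E'
from h import *
for k in(1,2,3): cap(k)
look('top')
for n in('top','scene'):
    print(n,'f1',blob(n,(.6283,-.2628),.05,.127,.14)); print('f2',blob(n,(.5687,-.2791),.05,.127,.14)); print('old4',blob(n,(.4794,-.0293),.025,.152,.166))
print(trayfit())
im,_=load('scene'); im2,_=load('top')
cv2.imwrite('pics/mid.png',np.hstack([cv2.resize(im[80:300,100:420],(480,330)),cv2.resize(im2[80:280,110:310][:, :],(320,330))]))
E
```

```text
cap 98 [-0.0003364   0.00120295  0.1382758 ] [-0.01699632 -0.0128773   0.13507093] [0.01392895 0.01553385 0.14071909]
t 36.37 pos [0.4199 0.1472 0.2319] rot [-0.02   2.989  0.003] q [ 0.308 -0.204  2.228 -0.052  0.972 -1.25 ] F [ 0.3 -0.1  0.4] w 1.001 g 0.0
[[-0.988, -0.013, 0.151], [-0.013, 1.0, 0.003], [-0.152, 0.001, -0.988]]
tcp rack [-0.18398224  0.00353084  0.21986462]
cap 113 [0.0004911  0.00086908 0.13832928] [-0.01555406 -0.01367649  0.13511054] [0.01450613 0.01540563 0.14042298]
t 36.42 pos [0.42   0.1472 0.232 ] rot [-0.02   2.989  0.003] q [ 0.308 -0.204  2.228 -0.052  0.972 -1.25 ] F [ 0.9 -0.2 -0. ] w 0.998 g 0.0
[[-0.988, -0.013, 0.152], [-0.013, 1.0, 0.003], [-0.152, 0.001, -0.988]]
tcp rack [-0.18388217 -0.0814838   0.22000427]
cap 126 [0.0004733  0.00085658 0.13850131] [-0.0164483  -0.01395211  0.1350164 ] [0.01450069 0.01475052 0.14126736]
t 36.47 pos [0.4201 0.1473 0.2323] rot [-0.02   2.989  0.003] q [ 0.308 -0.204  2.227 -0.052  0.972 -1.25 ] F [0.6 0.2 0.5] w 0.999 g 0.0
[[-0.988, -0.013, 0.152], [-0.013, 1.0, 0.003], [-0.152, 0.001, -0.988]]
tcp rack [-0.18371714 -0.16648049  0.22025308]
top f1 (80, array([ 0.6258, -0.2633,  0.1334]), array([ 0.6253, -0.2633,  0.1334]))
f2 (89, array([ 0.5712, -0.2779,  0.1332]), array([ 0.5841, -0.2767,  0.1332]))
old4 (89, array([ 0.4784, -0.0292,  0.1581]), array([ 0.479 , -0.0294,  0.1584]))
scene f1 (62, array([ 0.625 , -0.2606,  0.1306]), array([ 0.6112, -0.2612,  0.1305]))
f2 (51, array([ 0.5703, -0.2762,  0.1308]), array([ 0.5833, -0.2767,  0.1305]))
old4 (56, array([ 0.4837, -0.025 ,  0.1563]), array([ 0.4807, -0.0255,  0.156 ]))
(array([ 638.7, -286.8]), array([439. , 635.7]), 57.53, 655)
```

View pics/mid.png

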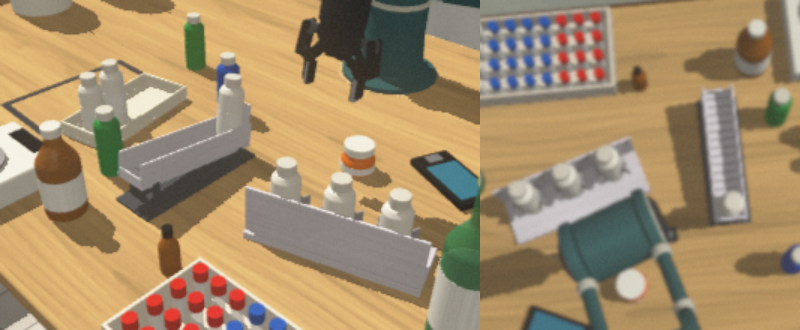

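Picture: three bottles stand in the clips ((285,180), (340,195), (398,212)), old4 is alone at the lane front, two white fresh ones in the tray ((88,95), (110,85)), unchanged. The green (107,140)/blue (228,75) ones are look-alikes and are left alone. Going for the nearer fresh bottle (0.570, -0.277).

Run:
```python
from h import *
plan((np.array([.570,-.2775,.29]),frame(LY,0)),(np.array([.570,-.2775,.142]),None))
```

```text
t 36.52 pos [0.4203 0.1473 0.2325] rot [-0.02   2.989  0.003] q [ 0.308 -0.204  2.227 -0.052  0.972 -1.25 ] F [-0.3 -0.1  0.1] w 1.002 g 0.0
[[-0.988, -0.013, 0.152], [-0.013, 1.0, 0.003], [-0.152, 0.001, -0.988]]
turn [0.01 1.46 0.01] | 1.5  shift [ -4.82 -14.22  -1.92] | 15.1
turn [0. 0. 0.] | 0.0  shift [0.   0.   4.93] | 4.9
```

Emit:
jog_arm(increments=[[[0, 0, -0.38, 0, 0.292, 0, 1], [0, 0, -0.38, 0, 0.292, 0, 1], [0, 0, -0.38, 0, 0.292, 0, 1], [0, 0, -0.38, 0, 0.292, 0, 1], [0, 0, -0.38, 0, 0.292, 0, 1]]])

```text
time: 36.93
tool_pos: [0.4153, 0.1474, 0.2903]
tcp_rot: [0.021, -3.141, -0.002]
wrist_force: [-0.5, 0.5, 0.3]
width: 1.001
grip_force: 0.0
```

Emit:
jog_arm(increments=[[[-0.32, -0.948, 0, 0, 0, 0, 1], [-0.32, -0.948, 0, 0, 0, 0, 1], [-0.32, -0.948, 0, 0, 0, 0, 1], [-0.32, -0.948, 0, 0, 0, 0, 1], [-0.32, -0.948, 0, 0, 0, 0, 1]]])

```text
time: 37.35
tool_pos: [0.4656, 0.0045, 0.2897]
tcp_rot: [-0.021, 3.14, 0.002]
wrist_force: [0.5, -0.2, 0.2]
width: 0.995
grip_force: 0.0
```

Emit:
jog_arm(increments=[[[-0.32, -0.948, 0, 0, 0, 0, 1], [-0.32, -0.948, 0, 0, 0, 0, 1], [-0.32, -0.948, 0, 0, 0, 0, 1], [-0.32, -0.948, 0, 0, 0, 0, 1], [-0.32, -0.948, 0, 0, 0, 0, 1]]])

```text
time: 37.77
tool_pos: [0.5154, -0.1373, 0.2894]
tcp_rot: [-0.02, 3.141, 0.002]
wrist_force: [0.3, 1.0, 0.6]
width: 0.997
grip_force: 0.0
```

Emit:
jog_arm(increments=[[[-0.32, -0.948, 0, 0, 0, 0, 1], [-0.32, -0.948, 0, 0, 0, 0, 1], [-0.32, -0.948, 0, 0, 0, 0, 1], [-0.32, -0.948, 0, 0, 0, 0, 1], [-0.32, -0.948, 0, 0, 0, 0, 1]]])

```text
time: 38.18
tool_pos: [0.5653, -0.2788, 0.289]
tcp_rot: [-0.02, 3.141, 0.003]
wrist_force: [0.3, 0.6, 0.5]
width: 1.0
grip_force: 0.0
```

Run:
```python
from h import *
look('scene'); n='scene'; print(blob(n,(.625,-.261),.03,.124,.14),blob(n,(.570,-.277),.03,.124,.14))
plan((np.array([.570,-.2775,.142]),frame(LY,0)))
```

```text
(68, array([ 0.6306, -0.2585,  0.1298]), array([ 0.6289, -0.2603,  0.1288])) (61, array([ 0.5701, -0.2749,  0.13  ]), array([ 0.5687, -0.2777,  0.1293]))
t 38.23 pos [ 0.5668 -0.2837  0.289 ] rot [-0.018  3.139 -0.005] q [-5.030e-01  1.940e-01  1.716e+00 -1.000e-03  1.227e+00 -2.084e+00] F [ 3.4 -3.2 -0. ] w 1.001 g 0.0
[[-1.0, -0.011, 0.003], [-0.011, 1.0, -0.003], [-0.003, -0.003, -1.0]]
turn [-0.03  0.03 -0.01] | 0.0  shift [-0.11  0.21  4.9 ] | 4.9
```

Emit:
jog_arm(increments=[[[-0.03, 0.04, 0.5, 0, 0, 0, 1], [-0.03, 0.04, 0.5, 0, 0, 0, 1], [-0.03, 0.04, 0.5, 0, 0, 0, 1], [-0.03, 0.04, 0.5, 0, 0, 0, 1], [0, 0.04, 0.5, 0, 0, 0, 1]]])

```text
time: 38.65
tool_pos: [0.5687, -0.271, 0.2134]
tcp_rot: [-0.02, 3.141, 0.003]
wrist_force: [0.0, -0.5, -0.3]
width: 0.999
grip_force: 0.0
```

Emit:
jog_arm(increments=[[[0, 0, 0.5, 0, 0, 0, 1], [0, 0, 0.5, 0, 0, 0, 1], [0, 0, 0.5, 0, 0, 0, 1], [0, 0, 0.5, 0, 0, 0, 1], [0, 0, 0.4, 0, 0, 0, 1]]])

```text
time: 39.07
tool_pos: [0.5682, -0.2705, 0.1408]
tcp_rot: [0.021, -3.141, -0.004]
wrist_force: [0.3, 0.1, -0.3]
width: 0.997
grip_force: 0.0
```

Emit:
jog_arm(increments=[[[0, 0, 0, 0, 0, 0, -1], [0, 0, 0, 0, 0, 0, -1], [0, 0, 0, 0, 0, 0, -1], [0, 0, 0, 0, 0, 0, -1], [0, 0, 0, 0, 0, 0, -1]]])

```text
time: 39.48
tool_pos: [0.5695, -0.2713, 0.1438]
tcp_rot: [-0.021, 3.139, 0.001]
wrist_force: [0.6, -0.0, 0.4]
width: 0.526
grip_force: 41.1
```

Emit:
jog_arm(increments=[[[0, 0, 0, 0, 0, 0, -1], [0, 0, 0, 0, 0, 0, -1], [0, 0, 0, 0, 0, 0, -1], [0, 0, 0, 0, 0, 0, -1], [0, 0, 0, 0, 0, 0, -1]]])

```text
time: 39.9
tool_pos: [0.5695, -0.2713, 0.1438]
tcp_rot: [-0.021, 3.139, 0.001]
wrist_force: [-0.2, 0.3, 5.8]
width: 0.527
grip_force: 41.2
```

Emit:
jog_arm(increments=[[[0, 0, -0.4, 0, 0, 0, -1], [0, 0, -0.6, 0, 0, 0, -1], [0, 0, -0.8, 0, 0, 0, -1], [0, 0, -0.8, 0, 0, 0, -1], [0, 0, -0.8, 0, 0, 0, -1]]])

```text
time: 40.32
tool_pos: [0.5678, -0.2708, 0.245]
tcp_rot: [0.021, -3.141, -0.004]
wrist_force: [0.1, -0.7, -2.3]
width: 0.528
grip_force: 41.2
```

Emit:
jog_arm(increments=[[[0, 0, -0.8, 0, 0, 0, -1], [0, 0, -0.8, 0, 0, 0, -1], [0, 0, -0.6, 0, 0, 0, -1], [0, 0, -0.3, 0, 0, 0, -1], [0, 0, 0, 0, 0, 0, -1]]])

```text
time: 40.73
tool_pos: [0.5694, -0.2717, 0.3226]
tcp_rot: [-0.021, 3.137, -0.001]
wrist_force: [0.8, -1.5, -0.9]
width: 0.532
grip_force: 41.2
```

```bash
cat >> h.py <<'E'
ux=np.array([np.cos(T8)*np.cos(LY),np.cos(T8)*np.sin(LY),np.sin(T8)])
E
python3 - <<'E'
from h import *
P=U1+.053*ux+.137*ax
plan((P+.08*ax,frame(LY,T8)),(P,None))
E
```

```text
t 40.73 pos [ 0.5694 -0.2717  0.3226] rot [-2.100e-02  3.137e+00 -1.000e-03] q [-4.850e-01  1.680e-01  1.685e+00  2.000e-03  1.284e+00 -2.070e+00] F [ 0.8 -1.5 -0.9] w 0.532 g 41.17998719215393
[[-1.0, -0.013, 0.005], [-0.013, 1.0, -0.001], [-0.005, -0.001, -1.0]]
turn [-0.01 -1.29  0.01] | 1.3  shift [1.87 8.12 2.05] | 8.6
turn [0. 0. 0.] | 0.0  shift [ 0.   -0.    2.67] | 2.7
```

Emit:
jog_arm(increments=[[[0, 0, 0, 0, -0.258, 0, -1], [0, 0, 0, 0, -0.258, 0, -1], [0, 0, 0, 0, -0.258, 0, -1], [0, 0, 0, 0, -0.258, 0, -1], [0, 0, 0, 0, -0.258, 0, -1]]])

```text
time: 41.15
tool_pos: [0.5676, -0.2707, 0.3169]
tcp_rot: [-0.019, 3.008, 0.007]
wrist_force: [-0.3, -0.4, -2.0]
width: 0.524
grip_force: 41.0
```

Emit:
jog_arm(increments=[[[0.187, 0.812, 0.19, 0, 0, 0, -1], [0.187, 0.812, 0.19, 0, 0, 0, -1], [0.187, 0.812, 0.19, 0, 0, 0, -1], [0.187, 0.812, 0.19, 0, 0, 0, -1], [0.187, 0.812, 0.19, 0, 0, 0, -1]]])

```text
time: 41.57
tool_pos: [0.5414, -0.1484, 0.2849]
tcp_rot: [-0.019, 3.009, 0.006]
wrist_force: [0.2, -0.0, -1.7]
width: 0.53
grip_force: 41.4
```

Emit:
jog_arm(increments=[[[0.187, 0.912, 0.19, 0, 0, 0, -1], [0.187, 0.912, 0.19, 0, 0, 0, -1], [0.187, 0.912, 0.19, 0, 0, 0, -1], [0.187, 0.812, 0.19, 0, 0, 0, -1], [0.187, 0.512, 0.19, 0, 0, 0, -1]]])

```text
time: 41.98
tool_pos: [0.5156, -0.026, 0.2532]
tcp_rot: [-0.021, 3.009, 0.005]
wrist_force: [1.0, 1.0, -1.4]
width: 0.526
grip_force: 41.5
```

Emit:
jog_arm(increments=[[[0, 0, 0, 0, 0, 0, -1], [0, 0, 0, 0, 0, 0, -1], [0, 0, 0, 0, 0, 0, -1], [0, 0, 0, 0, 0, 0, -1], [0, 0, 0, 0, 0, 0, -1]]])

```text
time: 42.4
tool_pos: [0.5178, -0.0291, 0.256]
tcp_rot: [-0.018, 3.005, 0.003]
wrist_force: [0.5, 0.6, -2.5]
width: 0.529
grip_force: 41.5
```

Run:
```python
from h import *
P=U1+.053*ux+.139*ax
plan((P,frame(LY,T8)))
look('top'); print(trayfit(),blob('top',(.626,-.262),.03,.124,.14))
```

```text
t 42.4 pos [ 0.5178 -0.0291  0.256 ] rot [-1.800e-02  3.005e+00  3.000e-03] q [-0.114 -0.068  2.063  0.022  1.012 -1.707] F [ 0.5  0.6 -2.5] w 0.529 g 41.533750891685486
[[-0.991, -0.012, 0.136], [-0.012, 1.0, 0.003], [-0.136, 0.001, -0.991]]
turn [ 0.01 -0.03 -0.  ] | 0.0  shift [-0.05  0.01  2.67] | 2.7
(array([ 662.6, -302.2]), array([439.3, 588.1]), 57.33, 607) (83, array([ 0.6257, -0.263 ,  0.1328]), array([ 0.6266, -0.2636,  0.1316]))
```

Emit:
jog_arm(increments=[[[-0.01, 0, 0.5, 0, 0, 0, -1], [-0.01, 0, 0.5, 0, 0, 0, -1], [-0.01, 0, 0.5, 0, 0, 0, -1], [-0.01, 0, 0.5, 0, 0, 0, -1], [-0.01, 0, 0.4, 0, 0, 0, -1]]])

```text
time: 42.87
tool_pos: [0.5288, -0.0286, 0.1838]
tcp_rot: [-0.018, 3.006, 0.003]
wrist_force: [-0.0, -0.8, -2.0]
width: 0.53
grip_force: 41.6
```

Emit:
jog_arm(increments=[[[0, 0, 0.15, 0, 0, 0, -1], [0, 0, 0.05, 0, 0, 0, -1], [0, 0, 0, 0, 0, 0, -1], [0, 0, 0, 0, 0, 0, -1], [0, 0, 0, 0, 0, 0, -1]]])

```text
time: 43.28
tool_pos: [0.5303, -0.0281, 0.1799]
tcp_rot: [-0.02, 3.003, 0.003]
wrist_force: [0.1, -0.4, -1.2]
width: 0.529
grip_force: 41.6
```

Emit:
jog_arm(increments=[[[0, 0, 0.05, 0, 0, 0, -1], [0, 0, 0.03, 0, 0, 0, -1], [0, 0, 0, 0, 0, 0, -1], [0, 0, 0, 0, 0, 0, -1], [0, 0, 0, 0, 0, 0, -1]]])

```text
time: 43.7
tool_pos: [0.53, -0.0279, 0.1765]
tcp_rot: [-0.02, 3.005, 0.003]
wrist_force: [0.7, -0.4, -2.0]
width: 0.527
grip_force: 41.6
```

Run:
```python
from h import *
P=U1+.053*ux+.139*ax
plan((P,frame(LY,T8)))
```

```text
t 43.7 pos [ 0.53   -0.0279  0.1765] rot [-2.000e-02  3.005e+00  3.000e-03] q [-0.109  0.043  2.114  0.024  0.85  -1.707] F [ 0.7 -0.4 -2. ] w 0.527 g 41.56018853187561
[[-0.991, -0.013, 0.136], [-0.013, 1.0, 0.003], [-0.136, 0.001, -0.991]]
turn [ 0.01 -0.03  0.01] | 0.0  shift [-0.01 -0.02 -0.01] | 0.0
```

Emit:
jog_arm(increments=[[[0, 0, 0.05, 0, 0, 0, -1], [0, 0, 0, 0, 0, 0, -1], [0, 0, 0, 0, 0, 0, -1], [0, 0, 0, 0, 0, 0, -1], [0, 0, 0, 0, 0, 0, -1]]])

```text
time: 44.12
tool_pos: [0.5312, -0.0281, 0.1762]
tcp_rot: [-0.02, 3.003, 0.003]
wrist_force: [0.2, -0.4, 5.8]
width: 0.528
grip_force: 41.9
```

Emit:
jog_arm(increments=[[[0, 0, 0.05, 0, 0, 0, -1], [0, 0, 0, 0, 0, 0, -1], [0, 0, 0, 0, 0, 0, -1], [0, 0, 0, 0, 0, 0, -1], [0, 0, 0, 0, 0, 0, -1]]])

```text
time: 44.53
tool_pos: [0.5322, -0.0281, 0.1758]
tcp_rot: [-0.02, 3.001, 0.003]
wrist_force: [-1.1, -0.3, 9.9]
width: 0.527
grip_force: 42.7
```

Emit:
jog_arm(increments=[[[0, 0, -0.05, 0, 0, 0, 0.5], [0, 0, 0, 0, 0, 0, 0.5], [0, 0, 0, 0, 0, 0, 0.5], [0, 0, 0, 0, 0, 0, 0.5], [0, 0, -0.2, 0, 0, 0, 0.6]]])

```text
time: 44.95
tool_pos: [0.5281, -0.0278, 0.1793]
tcp_rot: [-0.02, 3.009, 0.004]
wrist_force: [-0.2, -0.4, 0.0]
width: 0.798
grip_force: 0.0
```

Emit:
jog_arm(increments=[[[0, 0, -0.6, 0, 0, 0, 1], [0, 0, -0.8, 0, 0, 0, 1], [0, 0, -0.9, 0, 0, 0, 1], [0, 0, -0.9, 0, 0, 0, 1], [0, 0, -0.9, 0, 0, 0, 1]]])

```text
time: 45.37
tool_pos: [0.5121, -0.0283, 0.3039]
tcp_rot: [-0.02, 3.006, 0.004]
wrist_force: [-0.4, -0.3, 0.2]
width: 0.996
grip_force: 0.0
```

Emit:
jog_arm(increments=[[[0, 0, 0, 0, 0.258, 0, 1], [0, 0, 0, 0, 0.258, 0, 1], [0, 0, 0, 0, 0.258, 0, 1], [0, 0, 0, 0, 0.258, 0, 1], [0, 0, 0, 0, 0.258, 0, 1]]])

```text
time: 45.78
tool_pos: [0.5125, -0.0284, 0.3031]
tcp_rot: [-0.021, 3.141, 0.002]
wrist_force: [0.5, 0.3, -0.5]
width: 1.001
grip_force: 0.0
```

Run:
```python
from h import *
look('scene'); print([blob('scene',tuple((U1+.128*ax+k*ux)[:2]),.022,.145,.18) for k in (0,.046,.053)], blob('scene',(.626,-.262),.03,.124,.14))
plan((np.array([.6265,-.2625,.29]),frame(LY,0)),(np.array([.6265,-.2625,.142]),None))
```

```text
[(86, array([ 0.4854, -0.0245,  0.1535]), array([ 0.4812, -0.027 ,  0.1524])), (122, array([ 0.5318, -0.0235,  0.157 ]), array([ 0.5284, -0.0265,  0.1552])), (122, array([ 0.5318, -0.0235,  0.157 ]), array([ 0.5284, -0.0265,  0.1552]))] (65, array([ 0.6306, -0.2586,  0.1301]), array([ 0.629 , -0.2614,  0.129 ]))
t 45.83 pos [ 0.5129 -0.0284  0.3029] rot [ 2.100e-02 -3.141e+00 -2.000e-03] q [-1.040e-01 -4.200e-02  1.944e+00  1.000e-03  1.241e+00 -1.689e+00] F [ 1.5  0.6 -0.5] w 1.0 g 0.0
[[-1.0, -0.013, -0.001], [-0.013, 1.0, 0.001], [0.001, 0.001, -1.0]]
turn [ 0.01 -0.01  0.01] | 0.0  shift [-3.69 -7.85  0.43] | 8.7
turn [0. 0. 0.] | 0.0  shift [0.   0.   4.93] | 4.9
```

Emit:
jog_arm(increments=[[[-0.4, -0.85, 0.04, 0, 0, 0, 1], [-0.4, -0.85, 0.04, 0, 0, 0, 1], [-0.4, -0.85, 0.04, 0, 0, 0, 1], [-0.4, -0.85, 0.04, 0, 0, 0, 1], [-0.4, -0.85, 0.04, 0, 0, 0, 1]]])

```text
time: 46.25
tool_pos: [0.5746, -0.1562, 0.2967]
tcp_rot: [-0.021, 3.14, 0.002]
wrist_force: [0.0, -0.5, -0.5]
width: 1.002
grip_force: 0.0
```

Emit:
jog_arm(increments=[[[-0.4, -0.85, 0.04, 0, 0, 0, 1], [-0.4, -0.85, 0.04, 0, 0, 0, 1], [-0.4, -0.85, 0.04, 0, 0, 0, 1], [-0.3, -0.65, 0.04, 0, 0, 0, 1], [-0.19, -0.4, 0.04, 0, 0, 0, 1]]])

```text
time: 46.67
tool_pos: [0.627, -0.2646, 0.2903]
tcp_rot: [-0.018, 3.14, 0.001]
wrist_force: [1.0, 0.2, 0.6]
width: 0.999
grip_force: 0.0
```

Emit:
jog_arm(increments=[[[0, 0, 0, 0, 0, 0, 1], [0, 0, 0, 0, 0, 0, 1], [0, 0, 0, 0, 0, 0, 1], [0, 0, 0, 0, 0, 0, 1], [0, 0, 0, 0, 0, 0, 1]]])

```text
time: 47.08
tool_pos: [0.6262, -0.2612, 0.2909]
tcp_rot: [-0.023, 3.14, 0.002]
wrist_force: [0.5, 0.7, 0.3]
width: 0.998
grip_force: 0.0
```

Run:
```python
from h import *
look('scene'); print(blob('scene',(.626,-.262),.03,.124,.14))
plan((np.array([.6265,-.2625,.142]),frame(LY,0)))
```

```text
(64, array([ 0.6303, -0.2586,  0.1301]), array([ 0.6281, -0.2607,  0.1291]))
t 47.13 pos [ 0.6263 -0.2613  0.291 ] rot [-2.30e-02  3.14e+00  2.00e-03] q [-4.330e-01  2.780e-01  1.610e+00  2.000e-03  1.253e+00 -2.019e+00] F [-0.3 -0.7 -0.6] w 1.003 g 0.0
[[-1.0, -0.014, 0.002], [-0.014, 1.0, 0.001], [-0.002, 0.001, -1.0]]
turn [0.01 0.01 0.02] | 0.0  shift [-0.01 -0.04  4.97] | 5.0
```

Emit:
jog_arm(increments=[[[0, 0, 0.5, 0, 0, 0, 1], [0, 0, 0.5, 0, 0, 0, 1], [0, 0, 0.5, 0, 0, 0, 1], [0, 0, 0.5, 0, 0, 0, 1], [0, 0, 0.5, 0, 0, 0, 1]]])

```text
time: 47.55
tool_pos: [0.6265, -0.2616, 0.2153]
tcp_rot: [-0.022, 3.14, 0.002]
wrist_force: [-0.2, 0.3, -0.3]
width: 1.0
grip_force: 0.0
```

Emit:
jog_arm(increments=[[[0, 0, 0.5, 0, 0, 0, 1], [0, 0, 0.5, 0, 0, 0, 1], [0, 0, 0.5, 0, 0, 0, 1], [0, 0, 0.5, 0, 0, 0, 1], [0, 0, 0.4, 0, 0, 0, 1]]])

```text
time: 47.97
tool_pos: [0.6263, -0.2616, 0.1421]
tcp_rot: [-0.021, 3.141, 0.003]
wrist_force: [-0.1, 0.1, -0.6]
width: 0.998
grip_force: 0.0
```

Emit:
jog_arm(increments=[[[0, 0, 0, 0, 0, 0, -1], [0, 0, 0, 0, 0, 0, -1], [0, 0, 0, 0, 0, 0, -1], [0, 0, 0, 0, 0, 0, -1], [0, 0, 0, 0, 0, 0, -1]]])

```text
time: 48.38
tool_pos: [0.6272, -0.2625, 0.1447]
tcp_rot: [-0.021, 3.139, 0.001]
wrist_force: [-1.4, 0.9, 3.8]
width: 0.531
grip_force: 41.2
```

Emit:
jog_arm(increments=[[[0, 0, 0, 0, 0, 0, -1], [0, 0, 0, 0, 0, 0, -1], [0, 0, 0, 0, 0, 0, -1], [0, 0, 0, 0, 0, 0, -1], [0, 0, 0, 0, 0, 0, -1]]])

```text
time: 48.8
tool_pos: [0.6273, -0.2625, 0.1447]
tcp_rot: [-0.021, 3.139, 0.001]
wrist_force: [-0.7, -0.3, 5.5]
width: 0.531
grip_force: 41.0
```

Emit:
jog_arm(increments=[[[0, 0, -0.4, 0, 0, 0, -1], [0, 0, -0.6, 0, 0, 0, -1], [0, 0, -0.8, 0, 0, 0, -1], [0, 0, -0.8, 0, 0, 0, -1], [0, 0, -0.8, 0, 0, 0, -1]]])

```text
time: 49.22
tool_pos: [0.6256, -0.2619, 0.2457]
tcp_rot: [0.021, -3.14, -0.004]
wrist_force: [0.2, -0.7, -1.7]
width: 0.529
grip_force: 41.2
```

Emit:
jog_arm(increments=[[[0, 0, -0.8, 0, 0, 0, -1], [0, 0, -0.8, 0, 0, 0, -1], [0, 0, -0.6, 0, 0, 0, -1], [0, 0, -0.3, 0, 0, 0, -1], [0, 0, 0, 0, 0, 0, -1]]])

```text
time: 49.63
tool_pos: [0.6272, -0.2627, 0.3236]
tcp_rot: [-0.021, 3.136, -0.001]
wrist_force: [1.0, 0.4, -1.6]
width: 0.536
grip_force: 41.2
```

Emit:
jog_arm(increments=[[[0, 0, 0, 0, -0.258, 0, -1], [0, 0, 0, 0, -0.258, 0, -1], [0, 0, 0, 0, -0.258, 0, -1], [0, 0, 0, 0, -0.258, 0, -1], [0, 0, 0, 0, -0.258, 0, -1]]])

```text
time: 50.05
tool_pos: [0.6253, -0.2619, 0.3176]
tcp_rot: [-0.019, 3.008, 0.007]
wrist_force: [0.1, -0.1, -1.4]
width: 0.532
grip_force: 41.0
```

Run:
```python
from h import *
P=U1+.099*ux+.139*ax
plan((P+.08*ax,frame(LY,T8)),(P,None))
```

```text
t 50.05 pos [ 0.6253 -0.2619  0.3176] rot [-0.019  3.008  0.007] q [-0.459  0.201  1.66   0.069  1.164 -2.067] F [ 0.1 -0.1 -1.4] w 0.532 g 41.01502597332001
[[-0.991, -0.013, 0.133], [-0.013, 1.0, 0.005], [-0.133, 0.003, -0.991]]
turn [ 0.03 -0.06  0.01] | 0.1  shift [2.16 7.81 1.56] | 8.3
turn [0. 0. 0.] | 0.0  shift [ 0.   -0.    2.67] | 2.7
```

Emit:
jog_arm(increments=[[[0.24, 0.87, 0.1, 0.006, -0.01, 0, -1], [0.24, 0.87, 0.1, 0.006, -0.01, 0, -1], [0.24, 0.87, 0.1, 0.006, -0.01, 0, -1], [0.24, 0.87, 0.15, 0.006, -0.01, 0, -1], [0.24, 0.87, 0.2, 0.006, -0.02, 0, -1]]])

```text
time: 50.47
tool_pos: [0.5902, -0.1311, 0.2939]
tcp_rot: [-0.018, 3.002, 0.0]
wrist_force: [-0.2, 0.7, -2.1]
width: 0.521
grip_force: 41.4
```

Emit:
jog_arm(increments=[[[0.24, 0.87, 0.2, 0, 0, 0, -1], [0.24, 0.87, 0.2, 0, 0, 0, -1], [0.24, 0.87, 0.2, 0, 0, 0, -1], [0.15, 0.55, 0.2, 0, 0, 0, -1], [0.09, 0.3, 0.11, 0, 0, 0, -1]]])

```text
time: 50.88
tool_pos: [0.5633, -0.0267, 0.2616]
tcp_rot: [-0.022, 3.005, 0.001]
wrist_force: [-0.4, 0.1, -3.2]
width: 0.518
grip_force: 41.5
```

Emit:
jog_arm(increments=[[[0, 0, 0, 0, 0, 0, -1], [0, 0, 0, 0, 0, 0, -1], [0, 0, 0, 0, 0, 0, -1], [0, 0, 0, 0, 0, 0, -1], [0, 0, 0, 0, 0, 0, -1]]])

```text
time: 51.3
tool_pos: [0.5664, -0.03, 0.2655]
tcp_rot: [-0.017, 2.998, -0.002]
wrist_force: [0.3, -0.4, -1.6]
width: 0.528
grip_force: 41.5
```

Run:
```python
from h import *
P=U1+.099*ux+.139*ax
plan((P,frame(LY,T8)))
```

```text
t 51.3 pos [ 0.5664 -0.03    0.2655] rot [-1.700e-02  2.998e+00 -2.000e-03] q [-0.104  0.016  1.963  0.017  1.02  -1.694] F [ 0.3 -0.4 -1.6] w 0.528 g 41.50821268558502
[[-0.99, -0.011, 0.143], [-0.012, 1.0, -0.0], [-0.143, -0.002, -0.99]]
turn [-0.02  0.04 -0.  ] | 0.0  shift [0.07 0.06 2.76] | 2.8
```

Emit:
jog_arm(increments=[[[0.01, 0.02, 0.5, 0, 0, 0, -1], [0.01, 0.02, 0.5, 0, 0, 0, -1], [0.01, 0.02, 0.5, 0, 0, 0, -1], [0.01, 0, 0.5, 0, 0, 0, -1], [0.01, 0, 0.45, 0, 0, 0, -1]]])

```text
time: 51.72
tool_pos: [0.5751, -0.0279, 0.1916]
tcp_rot: [-0.018, 2.998, -0.002]
wrist_force: [-0.4, -0.8, -2.1]
width: 0.524
grip_force: 41.5
```

Emit:
jog_arm(increments=[[[0, 0, 0.2, 0, 0, 0, -1], [0, 0, 0.08, 0, 0, 0, -1], [0, 0, 0, 0, 0, 0, -1], [0, 0, 0, 0, 0, 0, -1], [0, 0, 0, 0, 0, 0, -1]]])

```text
time: 52.13
tool_pos: [0.5765, -0.0273, 0.1847]
tcp_rot: [-0.019, 2.997, -0.001]
wrist_force: [0.5, -0.2, -2.2]
width: 0.529
grip_force: 41.6
```

Emit:
jog_arm(increments=[[[0, 0, 0.06, 0, 0, 0, -1], [0, 0, 0, 0, 0, 0, -1], [0, 0, 0, 0, 0, 0, -1], [0, 0, 0, 0, 0, 0, -1], [0, 0, 0, 0, 0, 0, -1]]])

```text
time: 52.55
tool_pos: [0.5772, -0.0272, 0.1834]
tcp_rot: [-0.019, 2.996, -0.002]
wrist_force: [-0.3, -0.5, 6.4]
width: 0.526
grip_force: 41.8
```

Emit:
jog_arm(increments=[[[0, 0, -0.05, 0, 0, 0, 0.5], [0, 0, 0, 0, 0, 0, 0.5], [0, 0, 0, 0, 0, 0, 0.5], [0, 0, 0, 0, 0, 0, 0.5], [0, 0, -0.2, 0, 0, 0, 0.6]]])

```text
time: 52.97
tool_pos: [0.574, -0.027, 0.1878]
tcp_rot: [-0.019, 3.002, -0.001]
wrist_force: [-0.3, -0.3, -0.1]
width: 0.799
grip_force: 0.0
```

Emit:
jog_arm(increments=[[[0, 0, -0.6, 0, 0, 0, 1], [0, 0, -0.8, 0, 0, 0, 1], [0, 0, -0.9, 0, 0, 0, 1], [0, 0, -0.9, 0, 0, 0, 1], [0, 0, -0.9, 0, 0, 0, 1]]])

```text
time: 53.38
tool_pos: [0.5571, -0.0271, 0.3124]
tcp_rot: [-0.019, 2.999, -0.001]
wrist_force: [0.8, -0.3, -0.6]
width: 1.001
grip_force: 0.0
```

Emit:
jog_arm(increments=[[[0.8, 0, 0, 0, 0.258, 0, 1], [0.8, 0, 0, 0, 0.258, 0, 1], [0.5, 0, 0, 0, 0.258, 0, 1], [0, 0, 0, 0, 0.258, 0, 1], [0, 0, 0, 0, 0.258, 0, 1]]])

```text
time: 53.8
tool_pos: [0.494, -0.0279, 0.304]
tcp_rot: [-0.02, 3.135, -0.003]
wrist_force: [-0.2, 0.3, 0.8]
width: 1.002
grip_force: 0.0
```

Run:
```python
from h import *
look('scene'); print([blob('scene',tuple((U1+.128*ax+k*ux)[:2]),.022,.14,.19) for k in (0,.046,.092)])
im,d=look('top'); st()
c=im[120:250,280:430]; cv2.imwrite('pics/tray2.png',cv2.resize(c,None,fx=4.6,fy=4.6,interpolation=cv2.INTER_CUBIC))
```

```text
[(101, array([ 0.4863, -0.024 ,  0.152 ]), array([ 0.4821, -0.027 ,  0.1499])), (150, array([ 0.5325, -0.0226,  0.1545]), array([ 0.5293, -0.0245,  0.1531])), (186, array([ 0.5775, -0.021 ,  0.1586]), array([ 0.5706, -0.0247,  0.1567]))]
t 53.9 pos [ 0.4953 -0.0279  0.304 ] rot [-2.000e-02  3.134e+00 -3.000e-03] q [-1.060e-01 -8.300e-02  1.981e+00 -1.000e-03  1.236e+00 -1.689e+00] F [ 0.7  0.5 -0.2] w 1.001 g 0.0
[[-1.0, -0.013, 0.008], [-0.013, 1.0, -0.002], [-0.008, -0.002, -1.0]]
```

View pics/tray2.png

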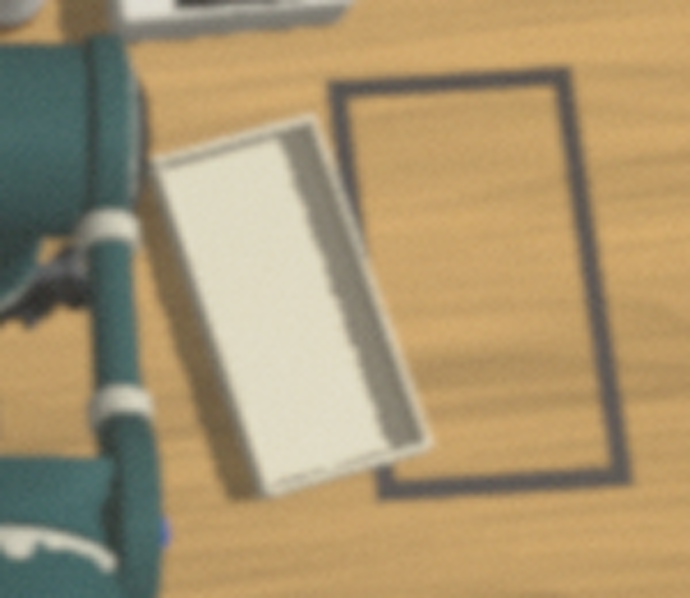

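The tray is now empty, its rim corners at crop (153,163), (314,117), (432,440), (265,496). The outline's outer corners are at (330,82), (570,68), (630,483), (382,498).

```bash
cat >> h.py <<'E'
def atz(us,z,name='top'):
    p=viewer.camera_params(name); R=np.array(p['R']);C=-R.T@np.array(p['t']); out=[]
    for u,v in us:
        r=R.T@np.array([(u-p['cx'])/p['fx'],(v-p['cy'])/p['fy'],1]); out.append(C+r*(z-C[2])/r[2])
    return np.array(out)
def quad(c,z,f,off):
    k=.5-.5/f; w=atz([(u/f+off[0]-k,v/f+off[1]-k) for u,v in c],z)[:,:2]
    a=(w[0]+w[1]-w[2]-w[3])/2; print('corners',np.round(w,4).tolist(),'centre',np.round(w.mean(0),4),'len',np.round(np.linalg.norm(a),4),'wid',np.round(np.linalg.norm(w[0]+w[3]-w[1]-w[2])/2,4),'yaw',round(float(np.arctan2(a[1],a[0])),4))
E
python3 - <<'E'
from h import *
quad([(153,163),(314,117),(432,440),(265,496)],.03,4.6,(280,120))
quad([(330,82),(570,68),(630,483),(382,498)],0,4.6,(280,120))
E
```

```text
corners [[0.6452, -0.1989], [0.6682, -0.317], [0.4305, -0.363], [0.4033, -0.244]] centre [ 0.5368 -0.2807] len 0.2441 wid 0.1212 yaw 0.1877
corners [[0.7034, -0.3408], [0.6973, -0.5169], [0.3917, -0.5044], [0.3978, -0.3312]] centre [ 0.5476 -0.4233] len 0.3058 wid 0.1747 yaw -0.0362
```

Sizes check (tray 244×121, tape 306×175 outer). I'll pinch the tray's middle on the +y long wall and carry it −y, turning it as it slides.

Run:
```python
from h import *
F=frame(.188,0); c=np.array([.538,-.281,0])
W=c+.0575*F[:,1]
plan((np.r_[W[:2],.2],F),(np.r_[W[:2],.085],None))
G=frame(-.036,0); V=np.array([.5476,-.4233,0])+.0575*G[:,1]; print(W,V,F.T@(V-W)/.03)
```

```text
t 53.9 pos [ 0.4953 -0.0279  0.304 ] rot [-2.000e-02  3.134e+00 -3.000e-03] q [-1.060e-01 -8.300e-02  1.981e+00 -1.000e-03  1.236e+00 -1.689e+00] F [ 0.7  0.5 -0.2] w 1.001 g 0.0
[[-1.0, -0.013, 0.008], [-0.013, 1.0, -0.002], [-0.008, -0.002, -1.0]]
turn [-0.02  0.07 -1.67] | 1.7  shift [ 0.18 -6.64  3.47] | 7.5
turn [0. 0. 0.] | 0.0  shift [0.   0.   3.83] | 3.8
[ 0.52725357 -0.22451315  0.        ] [ 0.54966955 -0.36583726  0.        ] [ 0.1463894 -4.7674466  0.       ]
```

Emit:
jog_arm(increments=[[[0, 0, 0, 0, 0.014, -0.334, 0], [0, 0, 0, 0, 0.014, -0.334, 0], [0, 0, 0, 0, 0.014, -0.334, 0], [0, 0, 0, 0, 0.014, -0.334, 0], [0, 0, 0, 0, 0.014, -0.334, 0]]])

```text
time: 54.32
tool_pos: [0.4951, -0.0279, 0.3037]
tcp_rot: [-0.297, 3.127, -0.004]
wrist_force: [0.3, 0.1, 0.4]
width: 0.498
grip_force: 0.0
```

Emit:
jog_arm(increments=[[[0.02, -0.8, 0, 0, 0, 0, 0], [0.02, -0.8, 0, 0, 0, 0, 0], [0.02, -0.8, 0, 0, 0, 0, 0], [0.02, -0.8, 0.1, 0, 0, 0, 0], [0.02, -0.8, 0.3, 0, 0, 0, 0]]])

```text
time: 54.73
tool_pos: [0.5156, -0.1477, 0.2935]
tcp_rot: [-0.294, 3.124, -0.006]
wrist_force: [1.0, -0.5, 0.6]
width: 0.506
grip_force: 0.0
```

Emit:
jog_arm(increments=[[[0.02, -0.8, 0.5, 0, 0, 0, 0], [0.02, -0.8, 0.6, 0, 0, 0, 0], [0.02, -0.6, 0.8, 0, 0, 0, 0], [0.02, -0.3, 0.8, 0, 0, 0, 0], [0, -0.14, 0.37, 0, 0, 0, 0]]])

```text
time: 55.15
tool_pos: [0.5256, -0.2258, 0.1968]
tcp_rot: [0.291, -3.125, 0.001]
wrist_force: [-1.5, 0.1, -0.6]
width: 0.497
grip_force: 0.0
```

Emit:
jog_arm(increments=[[[0, 0, 0, 0, 0, 0, 0], [0, 0, 0, 0, 0, 0, 0], [0, 0, 0, 0, 0, 0, 0], [0, 0, 0, 0, 0, 0, 0], [0, 0, 0, 0, 0, 0, 0]]])

```text
time: 55.57
tool_pos: [0.528, -0.2246, 0.2019]
tcp_rot: [-0.295, 3.125, -0.006]
wrist_force: [0.4, 0.1, 0.0]
width: 0.502
grip_force: 0.0
```

Run:
```python
from h import *
F=frame(.188,0); c=np.array([.538,-.281,0]); W=c+.0575*F[:,1]
plan((np.r_[W[:2],.085],F))
# tray wall check from scene camera: rim points
look('scene'); im,d=load('scene'); P=cloud('scene',d).reshape(-1,3); L=(P-c)@F; L[:,2]=P[:,2]
q=L[(abs(L[:,0])<.16)&(abs(L[:,1])<.1)&(P[:,2]>.022)&(P[:,2]<.036)]; r=cv2.minAreaRect((q[:,:2]*1000).astype(np.float32)); print(len(q),r)
```

```text
t 55.57 pos [ 0.528  -0.2246  0.2019] rot [-0.295  3.125 -0.006] q [-4.450e-01  1.570e-01  1.929e+00 -2.000e-03  1.051e+00 -2.203e+00] F [0.4 0.1 0. ] w 0.502 g 0.0
[[-0.982, -0.187, 0.003], [-0.187, 0.982, -0.004], [-0.002, -0.004, -1.0]]
turn [-0.04  0.02  0.01] | 0.0  shift [0.02 0.01 3.9 ] | 3.9
405 ((-2.1429901123046875, 0.6887168884277344), (254.62310791015625, 125.76920318603516), 0.6751167178153992)
```

Emit:
jog_arm(increments=[[[0, 0, 0.5, 0, 0, 0, 0], [0, 0, 0.5, 0, 0, 0, 0], [0, 0, 0.5, 0, 0, 0, 0], [0, 0, 0.5, 0, 0, 0, 0], [0, 0, 0.5, 0, 0, 0, 0]]])

```text
time: 56.03
tool_pos: [0.5276, -0.2249, 0.1254]
tcp_rot: [-0.295, 3.126, -0.005]
wrist_force: [0.1, -0.3, -0.6]
width: 0.504
grip_force: 0.0
```

Emit:
jog_arm(increments=[[[0, 0, 0.5, 0, 0, 0, 0], [0, 0, 0.4, 0, 0, 0, 0], [0, 0, 0.3, 0, 0, 0, 0], [0, 0, 0.1, 0, 0, 0, 0], [0, 0, 0, 0, 0, 0, 0]]])

```text
time: 56.45
tool_pos: [0.5267, -0.2249, 0.0853]
tcp_rot: [0.294, -3.127, 0.003]
wrist_force: [0.5, 0.5, -0.9]
width: 0.503
grip_force: 0.0
```

Emit:
jog_arm(increments=[[[0, 0, 0, 0, 0, 0, -1], [0, 0, 0, 0, 0, 0, -1], [0, 0, 0, 0, 0, 0, -1], [0, 0, 0, 0, 0, 0, -1], [0, 0, 0, 0, 0, 0, -1]]], force=60)

```text
time: 56.87
tool_pos: [0.5277, -0.2253, 0.0871]
tcp_rot: [-0.294, 3.126, -0.005]
wrist_force: [-0.7, 2.3, 5.8]
width: 0.036
grip_force: 63.7
```

Emit:
jog_arm(increments=[[[0, 0, 0, 0, 0, 0, -1], [0, 0, 0, 0, 0, 0, -1], [0, 0, 0, 0, 0, 0, -1], [0, 0, 0, 0, 0, 0, -1], [0, 0, 0, 0, 0, 0, -1]]])

```text
time: 57.28
tool_pos: [0.5277, -0.2253, 0.0872]
tcp_rot: [-0.294, 3.126, -0.005]
wrist_force: [-1.6, 2.7, 5.5]
width: 0.039
grip_force: 63.8
```

Emit:
jog_arm(increments=[[[0, -0.2, 0, 0, 0, 0, -1], [0.02, -0.4, 0, 0, 0, 0, -1], [0.02, -0.5, 0, 0, 0, 0, -1], [0.02, -0.5, 0, 0, 0, 0, -1], [0.02, -0.5, 0, 0, 0, 0, -1]]])

```text
time: 57.7
tool_pos: [0.5366, -0.2856, 0.0872]
tcp_rot: [0.294, -3.127, -0.003]
wrist_force: [-2.2, 10.4, 9.0]
width: 0.039
grip_force: 64.6
```

Emit:
jog_arm(increments=[[[0.02, -0.5, 0, 0, 0, 0, -1], [0.02, -0.5, 0, 0, 0, 0, -1], [0.02, -0.5, 0, 0, 0, 0, -1], [0.01, -0.5, 0, 0, 0, 0, -1], [0, -0.5, 0, 0, 0, 0, -1]]])

```text
time: 58.12
tool_pos: [0.5482, -0.3596, 0.0871]
tcp_rot: [0.293, -3.127, -0.004]
wrist_force: [-2.2, 11.1, 10.1]
width: 0.041
grip_force: 64.6
```

Emit:
jog_arm(increments=[[[0, -0.15, 0, 0, 0, 0.2, -1], [0, 0, 0, 0, 0, 0.4, -1], [0, 0, 0, 0, 0, 0.4, -1], [0, 0, 0, 0, 0, 0.4, -1], [0, 0, 0, 0, 0, 0.4, -1]]])

```text
time: 58.53
tool_pos: [0.5504, -0.3667, 0.0872]
tcp_rot: [0.003, 3.139, -0.007]
wrist_force: [2.9, -0.0, 1.7]
width: 0.04
grip_force: 63.5
```

Emit:
jog_arm(increments=[[[0, 0, 0, 0, 0, 0.34, -1], [0, 0, 0, 0, 0, 0, -1], [0, 0, 0, 0, 0, 0, -1], [0, 0, 0, 0, 0, 0, -1], [0, 0, 0, 0, 0, 0, -1]]])

```text
time: 58.95
tool_pos: [0.5503, -0.3667, 0.0872]
tcp_rot: [0.056, 3.138, -0.006]
wrist_force: [4.3, -1.8, 1.9]
width: 0.037
grip_force: 63.5
```

```bash
cat >> h.py <<'E'
def tr():
    look('scene'); im,d=load('scene'); P=cloud('scene',d).reshape(-1,3)
    q=P[(abs(P[:,0]-.5476)<.18)&(P[:,1]<-.19)&(P[:,1]>-.54)&(P[:,2]>.022)&(P[:,2]<.036)]; r=cv2.minAreaRect((q[:,:2]*1000).astype(np.float32)); print('tray',len(q),r)
E
python3 - <<'E'
from h import *
G=frame(-.036,0); V=np.array([.5476,-.4233,.087])+.0575*G[:,1]
plan((V,G)); tr()
E
```

```text
t 58.95 pos [ 0.5503 -0.3667  0.0872] rot [ 0.056  3.138 -0.006] q [-6.250e-01  4.380e-01  1.804e+00 -2.000e-03  8.950e-01 -2.158e+00] F [ 4.3 -1.8  1.9] w 0.037 g 63.46938729286194
[[-0.999, 0.036, 0.003], [0.036, 0.999, -0.004], [-0.003, -0.004, -1.0]]
turn [-0.04  0.03  0.  ] | 0.0  shift [0.02 0.03 0.01] | 0.0
tray 388 ((549.6224975585938, -418.66412353515625), (137.85882568359375, 252.15512084960938), 87.96845245361328)
```

Emit:
jog_arm(increments=[[[0, 0, 0, 0, 0, 0, 0], [0, 0, 0, 0, 0, 0, 0], [0, 0, 0, 0, 0, 0, 0], [0, 0, -0.1, 0, 0, 0, 0], [0, 0, -0.3, 0, 0, 0, 0]]])

```text
time: 59.42
tool_pos: [0.5474, -0.3649, 0.0964]
tcp_rot: [-0.057, -3.137, -0.001]
wrist_force: [1.0, 0.2, -0.3]
width: 0.504
grip_force: 0.0
```

Emit:
jog_arm(increments=[[[0, 0, -0.5, 0, 0, 0, 0], [0, 0, -0.9, 0, 0, 0, 0], [0, 0, -0.9, 0, 0, 0, 0], [0, 0, -0.9, 0, 0, 0, 0], [0, 0, -0.9, 0, 0, 0, 0]]])

```text
time: 59.83
tool_pos: [0.5492, -0.3658, 0.2245]
tcp_rot: [0.057, 3.14, -0.005]
wrist_force: [0.3, -0.3, -0.5]
width: 0.501
grip_force: 0.0
```

Emit:
jog_arm(increments=[[[0, 0, -0.9, 0, 0, 0, 0], [0, 0.6, -0.9, 0, 0, 0, 0], [0, 0.9, -0.3, 0, 0, 0, 0], [0, 0.9, 0, 0, 0, 0, 0], [0, 0.6, 0, 0, 0, 0, 0]]])

```text
time: 60.25
tool_pos: [0.553, -0.2743, 0.2881]
tcp_rot: [0.057, 3.136, -0.006]
wrist_force: [-0.2, -0.7, -1.3]
width: 0.498
grip_force: 0.0
```

Emit:
jog_arm(increments=[[[0.5, 0, 0, 0, 0, 0, 0], [0.7, 0, 0, 0, 0, 0, 0], [0.5, 0, 0, 0, 0, 0, 0], [0, 0, 0, 0, 0, 0, 0], [0, 0, 0, 0, 0, 0, 0]]])

```text
time: 60.67
tool_pos: [0.5013, -0.2738, 0.2859]
tcp_rot: [0.058, 3.138, -0.005]
wrist_force: [-0.3, -0.3, -0.0]
width: 0.5
grip_force: 0.0
```

Run:
```python
from h import *
tr(); 
for k in(1,2,3): cap(k)
print([blob('scene',tuple((U1+.128*ax+k*ux)[:2]),.022,.14,.19) for k in (0,.046,.092)])
im,d=look('top'); print(trayfit(), read_state()['tool_pos'])
ims,_=load('scene')
cv2.imwrite('pics/end.png',np.hstack([cv2.resize(im[100:270,280:440],(376,400)),cv2.resize(ims[80:300,100:320],(400,400))]))
```

```text
tray 408 ((549.436279296875, -423.51068115234375), (126.5330810546875, 253.531982421875), 88.60957336425781)
cap 101 [-0.0002045   0.00119995  0.13828454] [-0.01548341 -0.01401082  0.13501069] [0.01404187 0.01549272 0.1417029 ]
t 60.77 pos [ 0.5022 -0.274   0.2854] rot [ 0.058  3.139 -0.005] q [-5.420e-01  8.100e-02  1.851e+00 -2.000e-03  1.205e+00 -2.076e+00] F [-0.9 -0.3 -0.3] w 0.5 g 0.0
[[-0.999, 0.037, 0.002], [0.037, 0.999, -0.003], [-0.002, -0.003, -1.0]]
tcp rack [-0.22773331 -0.42346196  0.27341216]
cap 113 [0.00053578 0.00125145 0.13841682] [-0.01651874 -0.01375317  0.1350552 ] [0.01393887 0.01503863 0.14116087]
t 60.82 pos [ 0.5023 -0.274   0.2851] rot [ 0.057  3.139 -0.005] q [-5.420e-01  8.200e-02  1.851e+00 -2.000e-03  1.205e+00 -2.076e+00] F [ 0.   1.1 -0.5] w 0.503 g 0.0
[[-0.999, 0.037, 0.002], [0.037, 0.999, -0.003], [-0.002, -0.003, -1.0]]
tcp rack [-0.22763174 -0.50848943  0.2730563 ]
cap 124 [0.00016838 0.00054763 0.13852866] [-0.01612319 -0.0143635   0.13505832] [0.01465196 0.01525916 0.14117199]
t 60.87 pos [ 0.5022 -0.274   0.2848] rot [ 0.057  3.14  -0.004] q [-5.420e-01  8.200e-02  1.851e+00 -2.000e-03  1.205e+00 -2.076e+00] F [ 0.3 -0.3 -0.2] w 0.499 g 0.0
[[-0.999, 0.036, 0.001], [0.036, 0.999, -0.003], [-0.001, -0.003, -1.0]]
tcp rack [-0.22765627 -0.59343982  0.2727578 ]
[(105, array([ 0.4862, -0.0241,  0.1514]), array([ 0.4824, -0.0275,  0.15  ])), (154, array([ 0.5327, -0.0226,  0.1541]), array([ 0.5288, -0.025 ,  0.1529])), (178, array([ 0.5775, -0.0214,  0.159 ]), array([ 0.5712, -0.0248,  0.1573]))]
(array([ 580.2, -356.3]), array([535.4, 483.2]), 84.59, 263) [ 0.50215401 -0.27396337  0.28443637]
```

View pics/end.png

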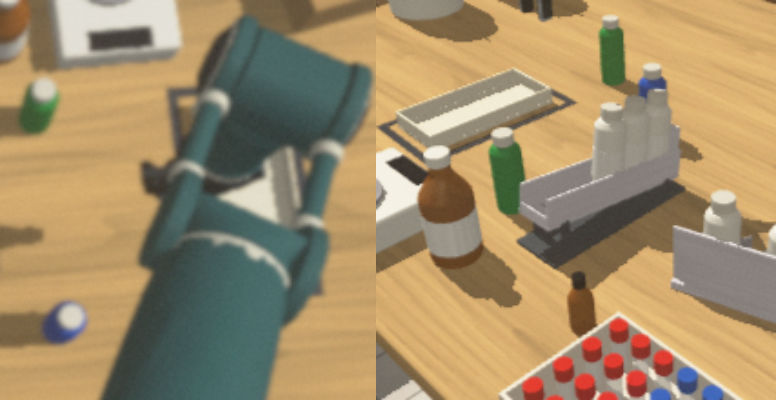

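The scene view shows the tray centred inside the outline (470,105), three bottles in the lane with old4 at the front, and the clipped bottles still home. I'm handing it in.

```bash
python3 -c "
from h import *
tr(); print(bot.finish_job())"
```

```text
tray 413 ((550.2333984375, -424.9577331542969), (130.17288208007812, 253.68313598632812), 86.81043243408203)
the job is handed in; nothing more can be done
None
```

The job is handed in: the three oldest bottles are clipped home in the rack, both fresh bottles stand in the lane behind the old one, and the empty tray sits within about 3 mm of the outline's centre; the verdict was not reported back.

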